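# Tip the bearing balls into the spring scale pan

## Robot

A 6-joint arm with a two-finger parallel gripper is mounted at the origin on the work surface. World frame = base frame: x ahead of the robot, y to its left, z up, the work surface at z = 0. Lengths are in m, angles in rad, forces in N, time in s.
With the tool pointing down it reaches from about 0.275 to 0.75 m from the base axis. Payload 10.2 kg.
Tool frame: the origin (TCP) lies on the centre line of the jaws, within the pads' length; the fingertips stand ahead of it and the grasp point (between the pads) lies 8 mm behind it (arm.finger_overhang is the z of the fingertips in the tool frame, in m); z points along the fingers, x is the direction in which the jaws open and shut, and the axes are right-handed (so a half turn about z gives the same grasp; the last joint's range is limited). The gripper opens to 85 mm and grips with 20 to 120 N. Pads are 22 mm wide; open, the fingers measure 114 mm over their backs; the gripper's body (76 mm by 85 mm) begins 54 mm behind the grasp point. The pads swing forward as they close: fully open they stand 13 mm farther back than shut.
Start: joints at [1.094, 0.313, 1.498, -0, 1.331, -0.223], TCP at [0.132, 0.508, 0.242] pointing down, gripper open.
Joint ranges: [-2.94, 2.94], [-0.97, 2.17], [0.19, 2.56], [-1.23, 4.37], [0.02, 3.11], [-2.88, 2.88]. Speed limits (rad/s): [2.39, 2.39, 3.01, 3.14, 3.14, 3.14].

## Interface

Orientations are given as a unit quaternion [x, y, z, w].
In Python, from rig import arm, snapshot, camera_info gives the robot as it stands.
- The arm moves only by the tool send_rows, never from a script. Its argument "steps" is a list of rows, each a list of 4 numbers: the shift along the tool's x, y, z in m, then the turn about the tool's z in degrees. A call has exactly 5 rows; each row shifts and turns the commanded pose from where the row before left it, along the tool's axes as they then stand; what a row does not reach is not made up. A row lasts 1/10 s, in which the tool goes at most 50 mm and 8.59 degrees, less where a joint would pass 70% of its speed; a pose out of reach is approached as far as the arm can. A call is refused whole if a number of a shift passes 0.05 or a number of a turn 8.59, either way. A call with a gripper value outside its range is refused whole. "jaw" is the closure, from 0 (fully open) to 1 (shut), set as the call begins (left out, the last holds). The fingers move at their own pace and stop on an object; the grip force is fixed at half the most. Time passes only in rows, so rows that do not move let the fingers close, or fill a call up. It gives the time, the measured TCP pose, the force and the opening at its end, in the units of the state.
- arm.read_state(): the state, without advancing time (a new reading comes with each control period).
- snapshot(name): name is "side" or "top"; returns the picture (420x560x3 uint8, red, green, blue); there is no depth.
- camera_info(name): a dict with "K" (3x3 intrinsics, pixels), "R" (3x3) and "t" (3): a world point X has camera coordinates R X + t. Camera axes: x right, y down, z forward; pixel columns grow to the right and rows downward; lengths in m; the calibration is good to about 2 mm. A picture is of the moment at which its call begins. camera_info takes no time and is no camera call.
- arm.close_job(): hands the job in, once; it reports no verdict.
The state is a dict: "clock": time; "qpos": joint angles; "qd": joint speeds; "joint_torque": joint torques, N m; "position": TCP position; "orientation": TCP orientation; "force": force on the tool from outside, world axes, zero at the start; "ft_torque": the same for the moment, N m; "grip_width": opening from 0.0 (shut) to 1.0 (fully open).
Only numpy, scipy, OpenCV 4.12 (cv2) and the standard library are available. Lean on these libraries where they do the work, as an engineer would, in place of code of your own. Each camera call takes 0.05 s, during which the arm holds its last target.

## Task

Check the set of three steel bearing balls on the spring scale: take the scoop that holds the balls by its bar and tip all three into the hanging pan, so that their weight alone drops the pan onto its stop. Don't press on the scale with the scoop or the gripper. Then set the empty scoop upright on the bench, clear of the scale, and leave the other scoop, the one with the two tubes, where it is.

Things in the scene. Friction and masses are not known exactly. Their poses are not given: they have to be found in the camera images.
- scoop: Scoop with three loose steel balls (30 mm, 110 g each). Open steel tray, 78 wide (x) by 116 long (y), 4 mm walls, back 45 high; 250 g empty. Origin: centre of underside, z up. Open nose along -y: the front 46 mm of floor ramps up 20 deg to a lip 20 mm high at y = -58, so balls stay in while level. Tipped nose-down 45 to 55 deg about x, they roll out over the nose.
- scoop_grip (a point): Where to grip that scoop, above its centre of mass, at x 0, y +5, z 90 mm in its frame (same axes): the middle of a level wooden bar 18 mm wide (x) and 18 mm high, running along y from y = -35 to +58 mm above the tray, held by one post at the back (y = +53 mm). Grip across the bar from above; tray walls end 45 mm lower.
- other_scoop: Bystander: a scoop of the same shape, size and axes, holding two small upright aluminium tubes (24 mm diameter, 36 mm tall) in place of balls. The two scoops may stand in either place.
- scale: Spring scale fixed on the bench. Origin: underside of its grey 190 x 210 x 12 mm base, straight below the middle of the pan; z up. The pan is a square open aluminium tray, 160 x 160 mm outside, 56 deep, 4 mm walls, sides along x and y. Beyond its -y side stand two uprights (x +-75, y -108 mm) and a crossbar, top at 206 mm, with the two springs. Other sides and above are free.
- pan (a joint): Drop of the scale pan in m: 0 = up, empty (rim 126 mm and floor 74 mm above the bench); 0.025 = down on the rubber-capped hard stop below it (rim and floor 25 mm lower). About 280 g brings it to the stop: all three balls do, two do not (about 19 mm).
There are look-alikes about, which are no part of the job. Leave any red look-alike of the scoop alone.

How it is judged:
On the way:
1. with the scoop held clear above the bench, the weight poured into the pan brings it down onto its stop (value of joint pan above 0.0225 m and height (world z) of scoop above 0.05 m and contact force between scoop and scale below 0.3 N), for 0.2 s.
At the end, for the whole second after the job is handed in: The pan rests on its stop under the weight of the balls (drop over 22.5 mm of 25); the scoop stands still and upright (within 10 degrees) on the bench, its underside within 10 mm of it, not touching the scale; the other scoop is within 30 mm of its starting place (value of joint pan above 0.0225 m and velocity of joint pan below 0.01 m/s and height (world z) of scoop below 0.01 m and angle between scoop's own z axis and vertical below 0.17 rad and linear speed of scoop below 0.02 m/s and contact force between scoop and scale below 0.1 N and distance of other_scoop from where it was at the start of the episode below 0.03 m).
It fails at once if the scale is pressed with the scoop or the robot (over 3 N) (contact force between any of scoop, the fingers, the arm and scale above 3 N).
It fails at once if the other scoop is moved by more than 30 mm or tipped over (distance of other_scoop from where it was at the start of the episode above 0.03 m or angle between other_scoop's own z axis and vertical above 0.4 rad).
It also fails if it takes over 54 s, if anything falls off the work surface, if the arm or the gripper's body presses on something with over 40 N, if the wrist force passes 120 N, or if a joint passes its speed limit or range.

## Working session

There is one attempt and no reset: what is moved stays moved. The work goes in short steps, Python scripts to look and compute and a tool call to move; the robot and the scene stay as the last step left them, time stands still between calls to the robot, and variables do not carry over. Pictures are saved under pics/ and viewed, and the job is handed in when it is done.

Besides the shell and the picture viewer there is one more tool, called after "Call:" as name(argument=value, ...), one argument or row to a line, values as JSON. send_rows: Moves the arm, as the interface text tells. Its arguments: {"type":"object","properties":{"steps":{"type":"array","items":{"type":"array","items":{"type":"number"}}},"jaw":{"type":"number"}},"required":["steps"]}

```bash
ls; mkdir -p pics; python3 - <<'E'
from rig import arm, snapshot, camera_info
import cv2
for n in("side","top"):
    im=snapshot(n); cv2.imwrite(f"pics/{n}0.png",im[:,:,::-1]); c=camera_info(n); print(n,c)
print(arm.read_state(), arm.finger_overhang)
E
```

```text
pics
side {'K': array([[511.81254878,   0.        , 292.58083116],
       [  0.        , 511.81254878, 213.24195282],
       [  0.        ,   0.        ,   1.        ]]), 'R': array([[ 0.99774022, -0.06717525, -0.00139241],
       [-0.05215508, -0.761251  , -0.64635653],
       [ 0.04235919,  0.64496853, -0.76303427]]), 't': array([-0.44394578,  0.13746673,  1.03851522])}
top {'K': array([[417.78032475,   0.        , 276.84910844],
       [  0.        , 417.78032475, 214.58068789],
       [  0.        ,   0.        ,   1.        ]]), 'R': array([[ 0.00207657, -0.99997552,  0.00668258],
       [-0.99519713, -0.00272058, -0.0978533 ],
       [ 0.09786909, -0.00644728, -0.99517841]]), 't': array([0.08383769, 0.43642485, 0.88705416])}
{'clock': 0.1, 'qpos': array([ 1.09361595e+00,  3.13399685e-01,  1.49833923e+00, -4.69725103e-06,
        1.33102175e+00, -2.23391972e-01]), 'qd': array([-0.00095869, -0.00153899, -0.00254053, -0.00061703, -0.00016629,
       -0.00154753]), 'joint_torque': array([ 1.92278261e-03, -4.12900651e+01, -2.60144538e+01, -1.97470026e-04,
        3.02296132e-03,  2.64569593e-05]), 'position': array([0.13172099, 0.50798561, 0.24179765]), 'orientation': array([ 7.90908116e-01,  6.11934645e-01, -5.28627346e-04,  2.48233554e-04]), 'force': array([ 0.33795904,  0.20350981, -0.06183258]), 'ft_torque': array([0.02308813, 0.02782143, 0.04436652]), 'grip_width': 0.9970904909399041} 0.011
```

View pics/side0.png

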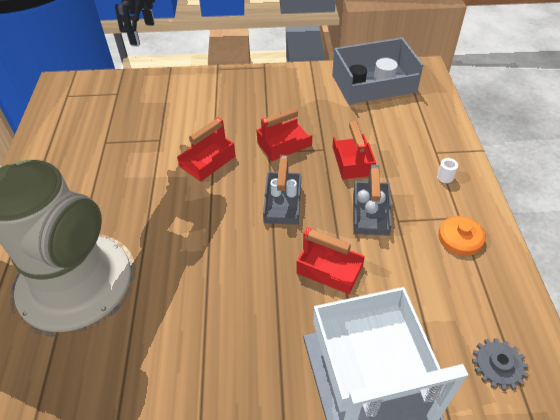

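View pics/top0.png

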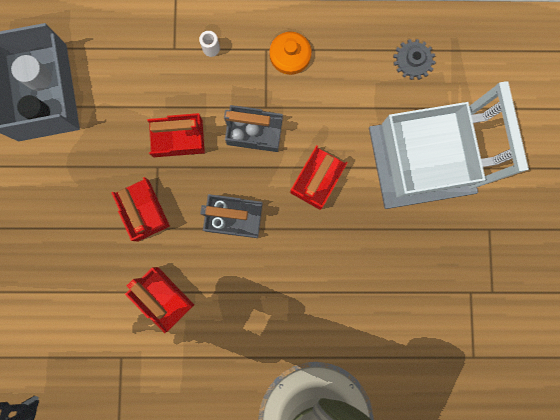

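The ball scoop is at top ≈(255,128) and side ≈(372,205). The tube scoop is at top (234,215), and the pan is at top ≈(437,148) with its uprights on the right (−y). Both scoops have their noses pointing right in the top view, roughly −y. Next I'll measure them.

```bash
cat > h.py <<'E'
import numpy as np, cv2
from rig import arm, snapshot, camera_info
def ray(n,u,v):
    c=camera_info(n); d=c["R"].T@np.linalg.inv(c["K"])@np.array([u,v,1.]); o=-c["R"].T@c["t"]; return o,d
def plane(n,u,v,z):
    o,d=ray(n,u,v); return o+d*(z-o[2])/d[2]
def two(a,b):
    o1,d1=ray("top",*a); o2,d2=ray("side",*b)
    A=np.stack([d1,-d2],1); s=np.linalg.lstsq(A,o2-o1,rcond=None)[0]
    p,q=o1+d1*s[0],o2+d2*s[1]; return (p+q)/2,np.linalg.norm(p-q)
def proj(n,X):
    c=camera_info(n); x=c["R"]@np.asarray(X)+c["t"]; x=c["K"]@x; return x[:2]/x[2]
def save(n,f,crop=None,s=1):
    im=snapshot(n)[:,:,::-1]
    if crop: x0,y0,x1,y1=crop; im=im[y0:y1,x0:x1]
    if s!=1: im=cv2.resize(im,None,fx=s,fy=s,interpolation=cv2.INTER_CUBIC)
    cv2.imwrite("pics/"+f,im)
E
python3 - <<'E'
from h import *
t=cv2.imread("pics/top0.png"); s=cv2.imread("pics/side0.png")
for n,im,roi in(("top",t,(190,95,295,245)),("side",s,(255,145,400,240))):
    hsv=cv2.cvtColor(im,cv2.COLOR_BGR2HSV)
    m=np.zeros(im.shape[:2],np.uint8)
    x0,y0,x1,y1=roi
    w=((hsv[...,0]<=14)&(hsv[...,1]>130)&(hsv[...,2]>90)).astype(np.uint8)*255
    m[y0:y1,x0:x1]=w[y0:y1,x0:x1]
    cs,_=cv2.findContours(m,cv2.RETR_EXTERNAL,cv2.CHAIN_APPROX_NONE)
    for c in cs:
        if cv2.contourArea(c)>60: print(n,cv2.contourArea(c),cv2.minAreaRect(c))
cv2.imwrite("pics/t1.png",cv2.resize(t[90:250,190:300],None,fx=5,fy=5,interpolation=cv2.INTER_CUBIC)[:600,:])
cv2.imwrite("pics/t2.png",cv2.resize(t[70:220,360:540],None,fx=4,fy=4,interpolation=cv2.INTER_CUBIC))
cv2.imwrite("pics/s2.png",cv2.resize(s[280:420,290:480],None,fx=4,fy=4,interpolation=cv2.INTER_CUBIC))
E
```

```text
top 299.0 ((226.30772399902344, 212.5384979248047), (41.4276008605957, 8.6824312210083), 7.125016689300537)
top 490.0 ((197.49998474121094, 133.5), (14.999998092651367, 40.99999237060547), 0.0)
top 346.0 ((247.38998413085938, 117.76998901367188), (43.69919967651367, 9.899495124816895), 8.130102157592773)
side 209.0 ((320.5, 232.5), (35.0, 13.0), 0.0)
side 209.5 ((375.0, 184.0), (8.0, 32.0), 0.0)
side 197.5 ((281.8238220214844, 173.93853759765625), (7.786073684692383, 30.51054573059082), 5.194429397583008)
side 1127.5 ((354.6463623046875, 160.3170623779297), (35.44852066040039, 42.07442092895508), 83.6598129272461)
side 402.0 ((285.0, 153.0), (16.0, 52.0), 90.0)
```

View pics/t1.png

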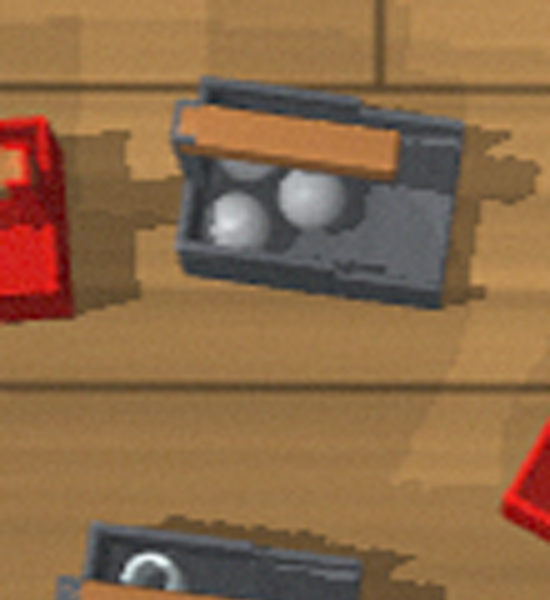

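View pics/t2.png

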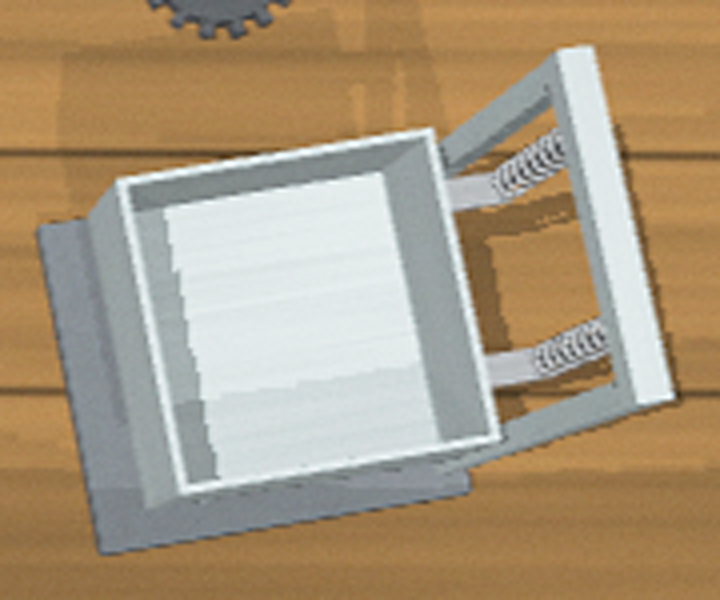

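View pics/s2.png

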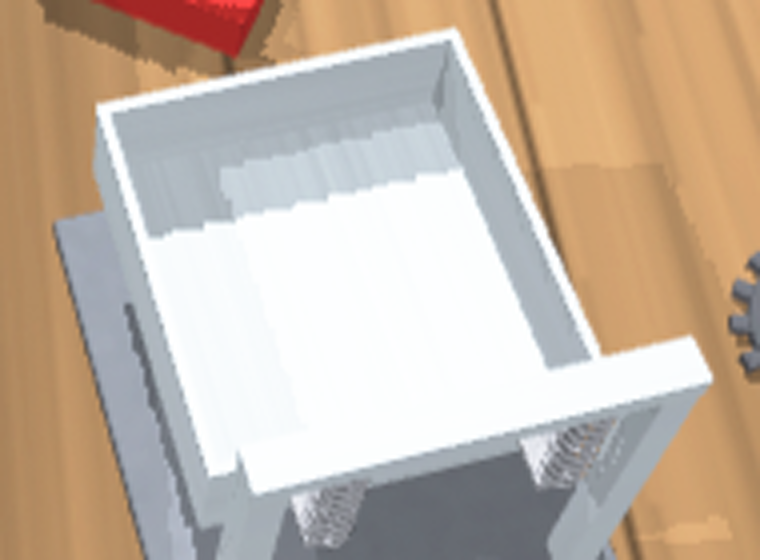

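```bash
python3 - <<'E'
from h import *
np.set_printoptions(precision=4,suppress=True)
o,_=ray("top",0,0);print(o, ray("side",0,0)[0])
P=[plane("top",360+u/4,70+v/4,.126)for u,v in((120,182),(432,130),(500,438),(182,492))]
P=np.array(P);print(P,P.mean(0),[np.linalg.norm(P[i]-P[i-1]) for i in range(4)])
e=P[1]-P[0]+P[2]-P[3]; print("pan -y dir yaw",np.degrees(np.arctan2(e[1],e[0])),np.linalg.norm(P.mean(0)[:2]))
B=np.array([plane("top",190+u/5,90+v/5,.099)for u,v in((183,105),(400,130),(396,178),(178,140))]);print(B,B.mean(0))
print([np.linalg.norm(B[i]-B[i-1]) for i in range(4)])
# bar top midpoints, two-view centre
print(two((247.4,117.8),(375,184)), two((226.3,212.5),(281.8,173.9)))
# back top corners tray z=.045, nose lower-wall
T=[plane("top",190+u/5,90+v/5,.045)for u,v in((203,78),(180,245))];print(np.array(T),np.linalg.norm(T[0]-T[1]))
E
python3 - <<'E'
import cv2
s=cv2.imread("pics/side0.png")
cv2.imwrite("pics/s1.png",cv2.resize(s[150:250,250:400],None,fx=5,fy=5,interpolation=cv2.INTER_CUBIC))
E
```

```text
[0.3473 0.0907 0.9249] [ 0.4061 -0.595   0.8807]
[[ 0.6228 -0.1371  0.126 ]
 [ 0.6499 -0.2924  0.126 ]
 [ 0.4955 -0.319   0.126 ]
 [ 0.4686 -0.1633  0.126 ]] [ 0.5592 -0.228   0.126 ] [np.float64(0.15642460624609703), np.float64(0.15772505114242763), np.float64(0.1566383551320452), np.float64(0.1579504413970619)]
pan -y dir yaw -80.12346146086563 0.6038718032456284
[[0.64   0.1881 0.099 ]
 [0.63   0.0997 0.099 ]
 [0.6099 0.1013 0.099 ]
 [0.6254 0.1899 0.099 ]] [0.6263 0.1447 0.099 ]
[np.float64(0.014764211554503626), np.float64(0.08889876617407395), np.float64(0.020101391934834328), np.float64(0.08994355414668788)]
(array([0.6311, 0.1466, 0.0856]), np.float64(0.0010666297058309253)) (array([0.4338, 0.1869, 0.0893]), np.float64(0.000808807133551871))
[[0.6713 0.1859 0.045 ]
 [0.5971 0.1949 0.045 ]] 0.07473428296011675
```

View pics/s1.png

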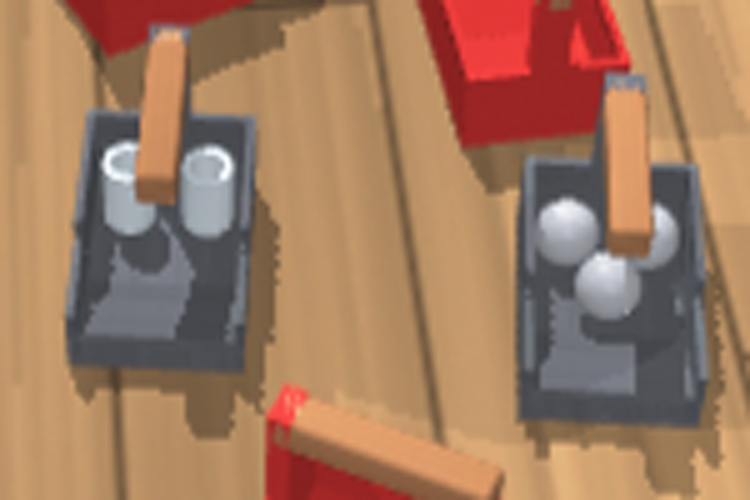

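```bash
cat >> h.py <<'E'
from scipy.spatial.transform import Rotation as Ro
def cur():
    s=arm.read_state(); R=Ro.from_quat(s["orientation"]).as_matrix()
    return np.array(s["position"]),np.degrees(np.arctan2(R[1,0],R[0,0])),s
def plan(tgt,yaw,n=None,vmax=.045):
    p,y0,s=cur(); d=np.array(tgt)-p; dy=(yaw-y0+180)%360-180
    k=int(max(np.ceil(np.linalg.norm(d)/vmax),np.ceil(abs(dy)/8))); k=-(-k//5)*5 if n is None else n
    y=y0;q=p.copy()
    for i in range(k):
        w=np.array(tgt)*(i+1)/k+p*(1-(i+1)/k)-q
        c,sn=np.cos(np.radians(y)),np.sin(np.radians(y))
        r=[round(c*w[0]+sn*w[1],3),round(sn*w[0]-c*w[1],3),round(-w[2],3),round(-dy/k,2)]
        q=q+np.array([c*r[0]+sn*r[1],sn*r[0]-c*r[1],-r[2]]); y-=r[3]
        print(r,end=",\n" if i%5==4 else ",")
    print("from",p.round(4),round(y0,2),"end",q.round(4),round(y,2),"t",s["clock"],"f",s["force"].round(2),"gw",s["grip_width"])
E
python3 - <<'E'
from h import *
plan([.632,.174,.2],-7.5)
E
```

```text
[np.float64(-0.013), np.float64(0.038), np.float64(0.003), np.float64(5.53)],[np.float64(-0.01), np.float64(0.039), np.float64(0.003), np.float64(5.53)],[np.float64(-0.005), np.float64(0.04), np.float64(0.002), np.float64(5.53)],[np.float64(-0.002), np.float64(0.04), np.float64(0.003), np.float64(5.53)],[np.float64(0.002), np.float64(0.04), np.float64(0.003), np.float64(5.53)],
[np.float64(0.006), np.float64(0.039), np.float64(0.003), np.float64(5.53)],[np.float64(0.009), np.float64(0.039), np.float64(0.003), np.float64(5.53)],[np.float64(0.014), np.float64(0.038), np.float64(0.002), np.float64(5.53)],[np.float64(0.017), np.float64(0.036), np.float64(0.003), np.float64(5.53)],[np.float64(0.02), np.float64(0.035), np.float64(0.003), np.float64(5.53)],
[np.float64(0.024), np.float64(0.032), np.float64(0.003), np.float64(5.53)],[np.float64(0.027), np.float64(0.03), np.float64(0.002), np.float64(5.53)],[np.float64(0.029), np.float64(0.028), np.float64(0.003), np.float64(5.53)],[np.float64(0.032), np.float64(0.024), np.float64(0.003), np.float64(5.53)],[np.float64(0.034), np.float64(0.021), np.float64(0.003), np.float64(5.53)],
from [0.1317 0.508  0.2418] 75.46 end [0.632  0.174  0.1998] -7.49 t 0.1 f [ 0.34  0.2  -0.06] gw 0.9970904909399041
```

Call:
send_rows(
  steps=[
    [-0.013,0.038,0.003,5.53],
    [-0.01,0.039,0.003,5.53],
    [-0.005,0.04,0.002,5.53],
    [-0.002,0.04,0.003,5.53],
    [0.002,0.04,0.003,5.53],
  ],
  jaw=0,
)

```text
clock: 0.6
position: [0.3, 0.3957, 0.228]
orientation: [0.915, 0.403, -0.0, 0.0]
force: [0.0, 0.4, 0.1]
grip_width: 0.999
```

Call:
send_rows(
  steps=[
    [0.006,0.039,0.003,5.53],
    [0.009,0.039,0.003,5.53],
    [0.014,0.038,0.002,5.53],
    [0.017,0.036,0.003,5.53],
    [0.02,0.035,0.003,5.53],
  ],
)

```text
clock: 1.1
position: [0.4662, 0.2842, 0.2139]
orientation: [0.985, 0.173, -0.0, 0.0]
force: [-1.2, -0.3, 0.5]
grip_width: 1.0
```

Call:
send_rows(
  steps=[
    [0.024,0.032,0.003,5.53],
    [0.027,0.03,0.002,5.53],
    [0.029,0.028,0.003,5.53],
    [0.032,0.024,0.003,5.53],
    [0.034,0.021,0.003,5.53],
  ],
)

```text
clock: 1.6
position: [0.6332, 0.1731, 0.1997]
orientation: [0.998, -0.067, -0.0, 0.0]
force: [0.8, -0.1, 0.1]
grip_width: 0.999
```

```bash
sed -i 's/r=\[round(c\*w\[0\]/r=[round(float(c*w[0]/' h.py; sed -i 's/^        r=.*/        r=[round(float(v),k2) for v,k2 in ((c*w[0]+sn*w[1],3),(sn*w[0]-c*w[1],3),(-w[2],3),(-dy\/k,2))]/' h.py
python3 - <<'E'
from h import *
plan([.632,.174,.083],-7.5)
save("top","a1.png",(190,60,330,200),4)
save("side","b1.png",(270,100,450,240),4)
E
```

```text
[-0.0, -0.0, 0.023, -0.05],[-0.001, -0.0, 0.024, -0.05],[0.0, -0.0, 0.023, -0.05],[-0.0, -0.001, 0.023, -0.05],[-0.0, 0.0, 0.024, -0.05],
from [0.6332 0.1731 0.1997] -7.73 end [0.6323 0.1742 0.0827] -7.48 t 1.6 f [ 0.77 -0.15  0.12] gw 0.9993107533696859
```

View pics/a1.png

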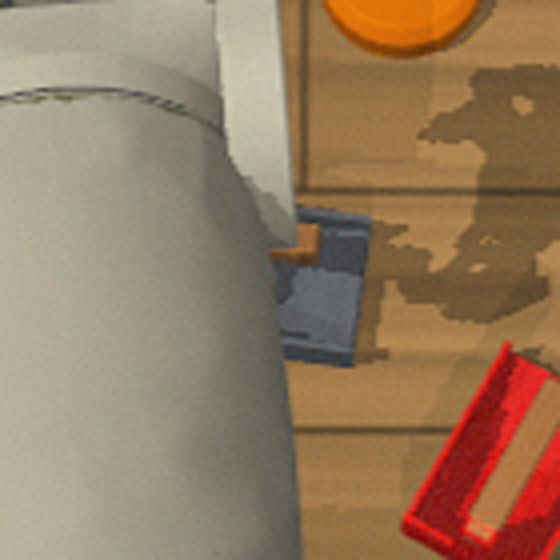

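View pics/b1.png

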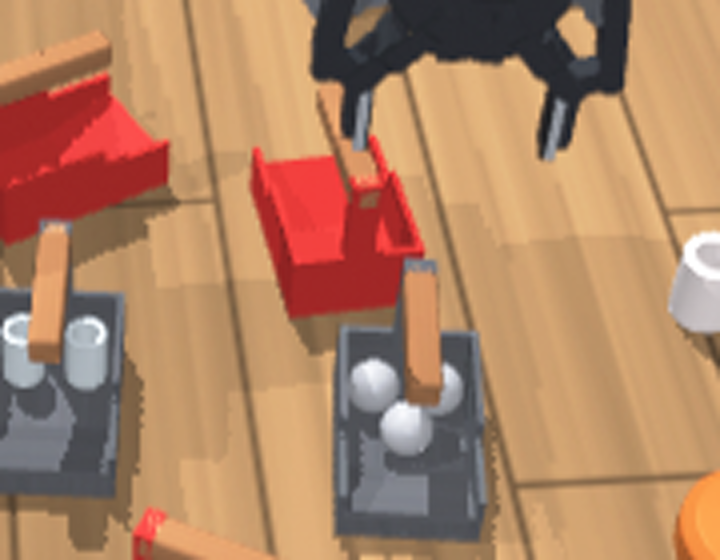

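The side view shows the fingers straddling the bar line, and the bar's back end is at about the expected place. Lowering onto the back part of the bar.

Call:
send_rows(
  steps=[
    [0,0,0.025,0],
    [-0.001,0,0.025,0],
    [0,0,0.025,-0.2],
    [0,-0.001,0.023,0],
    [0,0,0.018,0],
  ],
)

```text
clock: 2.2
position: [0.6303, 0.1758, 0.0825]
orientation: [0.998, -0.063, -0.001, 0.0]
force: [0.1, 0.0, 0.2]
grip_width: 1.001
```

Call:
send_rows(
  steps=[
    [0,0,0,0],
    [0,0,0,0],
    [0,0,0,0],
    [0,0,0,0],
    [0,0,0,0],
  ],
  jaw=1,
)

```text
clock: 2.7
position: [0.632, 0.1754, 0.0854]
orientation: [0.998, -0.064, 0.001, -0.0]
force: [1.1, 3.0, -1.2]
grip_width: 0.199
```

```bash
python3 - <<'E'
from h import *
p,y,s=cur();print(p,y,s["force"],s["ft_torque"],s["grip_width"])
save("side","b2.png",(270,100,450,240),4)
E
```

```text
[0.63200937 0.17540937 0.08539923] -7.291589386479184 [ 1.07859358  2.96356142 -1.19570865] [ 0.40242258 -0.2269586  -0.01863505] 0.19854995955135057
```

View pics/b2.png

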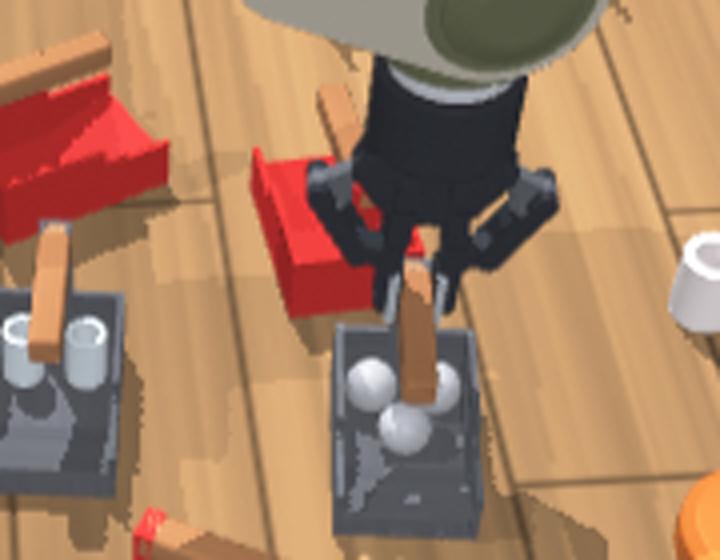

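The bar is gripped near its back end (side crop ≈(420,290), width ≈17 mm). I'll lift 15 mm to test whether it droops.

Call:
send_rows(
  steps=[
    [0,0,-0.005,0],
    [0,0,-0.005,0],
    [0,0,-0.005,0],
    [0,0,0,0],
    [0,0,0,0],
  ],
)

```text
clock: 3.25
position: [0.6311, 0.1753, 0.0992]
orientation: [0.998, -0.064, -0.0, 0.0]
force: [-0.1, -0.2, -6.2]
grip_width: 0.197
```

```bash
python3 - <<'E'
from h import *
p,y,s=cur();print(p,y,s["force"],s["ft_torque"],s["grip_width"])
save("side","b3.png",(270,100,450,240),4)
E
```

```text
[0.63112308 0.1753057  0.09915525] -7.2938566065847645 [-0.09810285 -0.20780055 -6.20872517] [0.14069841 0.01940777 0.03630167] 0.19726578603833578
```

View pics/b3.png

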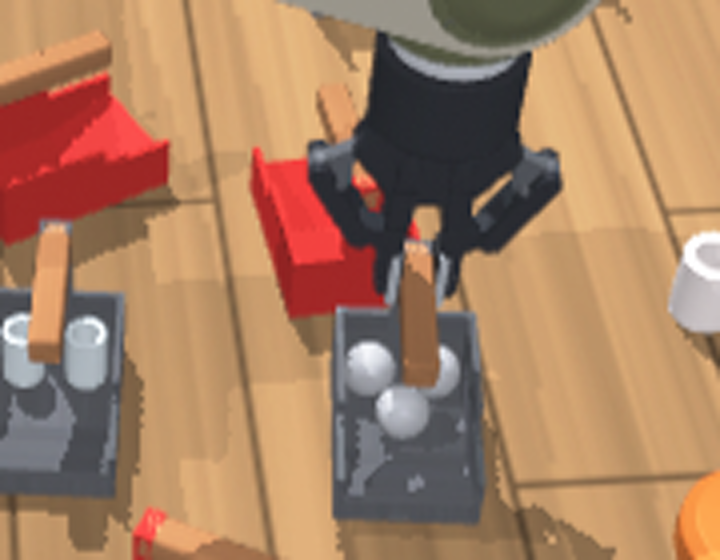

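The grip holds it level with the full weight on it (≈6 N). Next I'll find the jaw value at which it starts to pivot, while it is only 15 mm up.

Call:
send_rows(
  steps=[
    [0,0,0,0],
    [0,0,0,0],
    [0,0,0,0],
    [0,0,0,0],
    [0,0,0,0],
  ],
  jaw=0.83,
)

```text
clock: 3.8
position: [0.6313, 0.1753, 0.0993]
orientation: [0.998, -0.064, -0.0, 0.0]
force: [0.8, 0.2, -6.1]
grip_width: 0.196
```

Call:
send_rows(
  steps=[
    [0,0,0,0],
    [0,0,0,0],
    [0,0,0,0],
    [0,0,0,0],
    [0,0,0,0],
  ],
  jaw=0.81,
)

```text
clock: 4.3
position: [0.6313, 0.1753, 0.0993]
orientation: [0.998, -0.064, 0.0, -0.0]
force: [-0.5, -0.3, -7.0]
grip_width: 0.194
```

```bash
python3 - <<'E'
from h import *
p,y,s=cur();print(p,y,s["force"],s["ft_torque"],s["grip_width"])
save("side","b4.png",(270,100,450,240),4)
E
```

```text
[0.63128965 0.17529927 0.09932652] -7.293581144099924 [-0.53106715 -0.29064026 -7.04072458] [ 0.1223129  -0.04009894  0.01224414] 0.19449731750517135
```

View pics/b4.png

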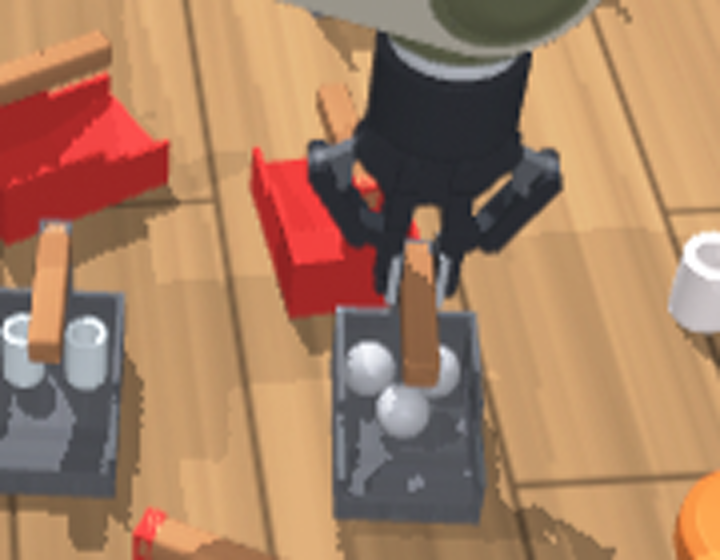

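Call:
send_rows(
  steps=[
    [0,0,0,0],
    [0,0,0,0],
    [0,0,0,0],
    [0,0,0,0],
    [0,0,0,0],
  ],
  jaw=0.8,
)

```text
clock: 4.85
position: [0.6313, 0.1753, 0.0993]
orientation: [0.998, -0.064, -0.0, 0.0]
force: [-0.6, 0.4, -5.7]
grip_width: 0.205
```

Call:
send_rows(
  steps=[
    [0,0,0,0],
    [0,0,0,0],
    [0,0,0,0],
    [0,0,0,0],
    [0,0,0,0],
  ],
  jaw=0.79,
)

```text
clock: 5.35
position: [0.6315, 0.1755, 0.0999]
orientation: [0.998, -0.064, 0.001, -0.0]
force: [-1.4, 1.2, 0.6]
grip_width: 0.21
```

```bash
python3 - <<'E'
from h import *
p,y,s=cur();print(p,y,s["force"],s["ft_torque"],s["grip_width"])
save("side","b5.png",(270,100,450,240),4)
E
```

```text
[0.6315179  0.1754518  0.09989464] -7.287945041457482 [-1.44445634  1.22377354  0.5790269 ] [ 0.19521492  0.1248413  -0.00973494] 0.21048596378582582
```

View pics/b5.png

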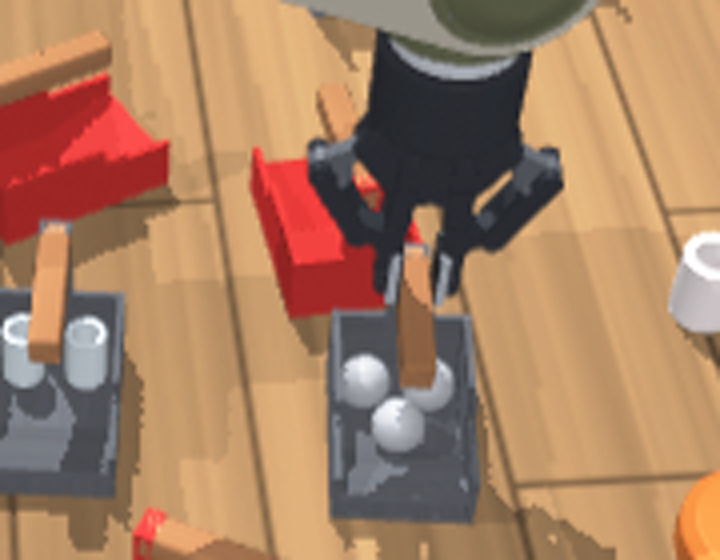

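```bash
python3 - <<'E'
from h import *
save("side","b6.png",(270,100,450,240),4)
p,y,s=cur();print(p,y,s["force"],s["ft_torque"],s["grip_width"],s["clock"])
E
```

```text
[0.63150577 0.17546297 0.09986572] -7.284798708303567 [-0.30656345  1.313619    1.92199465] [0.17001574 0.1794502  0.01627267] 0.20893827070466536 5.45
```

View pics/b6.png

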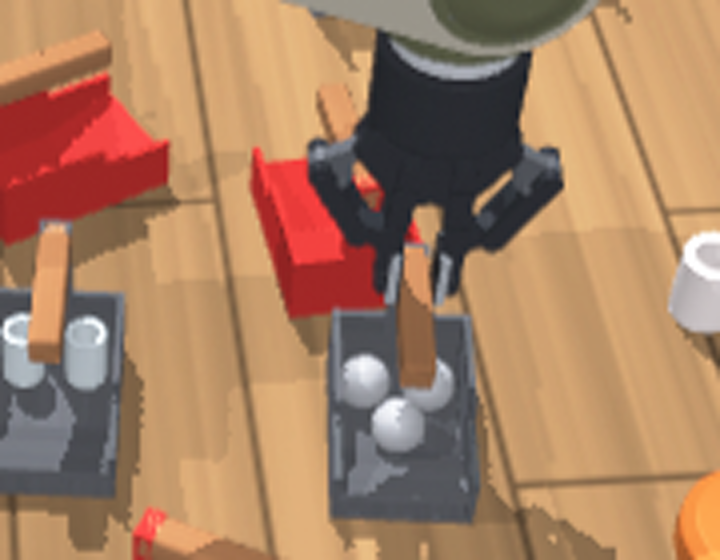

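```bash
python3 - <<'E'
import cv2
a=cv2.imread("pics/b2.png")[220:560,300:520];b=cv2.imread("pics/b6.png")[220:560,300:520]
import numpy as np
o=np.hstack([a,b]); o=cv2.resize(o,None,fx=1.75,fy=1.75); print(o.shape); cv2.imwrite("pics/cmp.png",o)
E
```

```text
(595, 770, 3)
```

View pics/cmp.png

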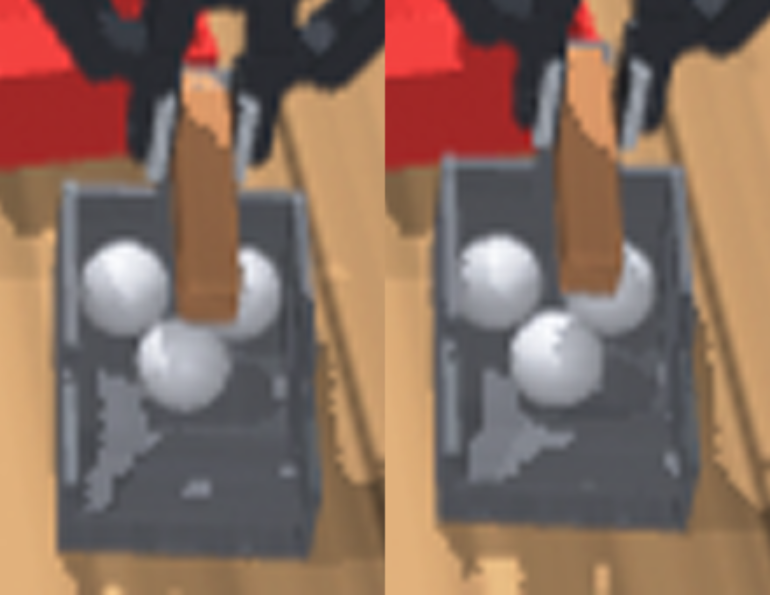

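```bash
python3 - <<'E'
from h import *
save("top","a2.png",(190,60,330,200),4)
p,y,s=cur();print(p,s["force"],s["grip_width"],s["clock"])
E
```

```text
[0.63151059 0.1754493  0.09988391] [-1.52904595  1.90582032  2.7520022 ] 0.21111811229894137 5.5
```

View pics/a2.png

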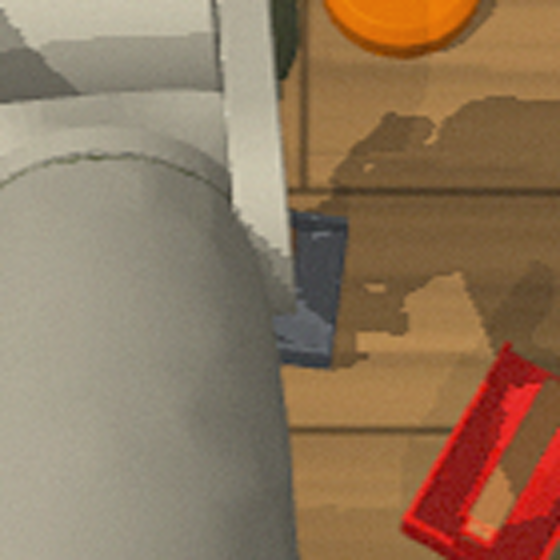

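```bash
python3 - <<'E'
from h import *
np.set_printoptions(precision=4,suppress=True)
print(two((190+462/5,90+122/5),(250+706/5,150+380/5)))
f=lambda x,y:(270+(300+(x-385)/1.75)/4,100+(220+y/1.75)/4)
g=lambda x,y:(270+(300+x/1.75)/4,100+(220+y/1.75)/4)
for pt in((697,465),(697,475),(695,490)): print(two((190+347/4,60+218/4),f(*pt)))
# back top corners on plane z and bar ends: before(left)/after(right)
for z in(.045,.057):
  print(z,[plane("side",*g(*q),z)[:2] for q in((65,185),(303,195))],[plane("side",*f(*q),z)[:2] for q in((447,158),(685,168))])
E
```

```text
(array([0.6589, 0.0733, 0.0304]), np.float64(0.0033046971942020144))
(array([0.6581, 0.0857, 0.0309]), np.float64(0.0025685170155129696))
(array([0.6592, 0.0856, 0.0262]), np.float64(0.0016376321419058694))
(array([0.6605, 0.0856, 0.0194]), np.float64(0.0003492727422237232))
0.045 [array([0.5979, 0.1958]), array([0.6736, 0.1861])] [array([0.5986, 0.2079]), array([0.6749, 0.1981])]
0.057 [array([0.5951, 0.1844]), array([0.6697, 0.1749])] [array([0.5959, 0.1964]), array([0.671 , 0.1867])]
```

The side and top views agree that the scoop dropped flat. Its nose and back corners both moved +12 mm in y with heights unchanged, and all the balls are still in. So jaw 0.80 holds and 0.79 releases. Next I'll regrip at the rear-top corner of the bar, where there is a longer lever and a smaller patch, so that it pivots well before it slips.

```bash
python3 - <<'E'
from h import *
np.set_printoptions(precision=4,suppress=True)
for q in((150,124),(198,124),(150,130),(198,130)): print(plane("top",*q,.099))
print(two((197.5,133),(205,133)))
f=lambda x,y:(270+(300+(x-385)/1.75)/4,100+(220+y/1.75)/4)
# bar now at z .099: tail corners, front lower corners
print([plane("side",*f(*q),.099) for q in((570,44),(608,46))],[plane("side",*f(*q),.099) for q in((562,268),(620,272))])
E
```

```text
[0.6122 0.3427 0.099 ]
[0.6126 0.2456 0.099 ]
[0.5998 0.3423 0.099 ]
[0.6002 0.2454 0.099 ]
(array([0.4052, 0.1423, 0.337 ]), np.float64(0.2484833749456612))
[array([0.6317, 0.2027, 0.099 ]), array([0.6434, 0.2009, 0.099 ])] [array([0.6136, 0.1087, 0.099 ]), array([0.6304, 0.106 , 0.099 ])]
```

Call:
send_rows(
  steps=[
    [0,0,0,0],
    [0,0,0,0],
    [0,0,0,0.5],
    [0.001,-0.011,0,0.7],
    [0.001,-0.011,0,0],
  ],
  jaw=0.5,
)

```text
clock: 6.0
position: [0.6366, 0.1976, 0.0994]
orientation: [0.997, -0.075, 0.0, -0.0]
force: [-0.2, -0.4, 0.3]
grip_width: 0.502
```

```bash
python3 - <<'E'
from h import *
p,y,s=cur();print(p,y,s["force"],s["grip_width"],s["clock"])
save("side","b7.png",(300,110,420,215),5)
E
```

```text
[0.63660808 0.19761025 0.09938931] -8.54760863311469 [-0.15726574 -0.41642198  0.3409008 ] 0.5021289075156502 6.0
```

View pics/b7.png

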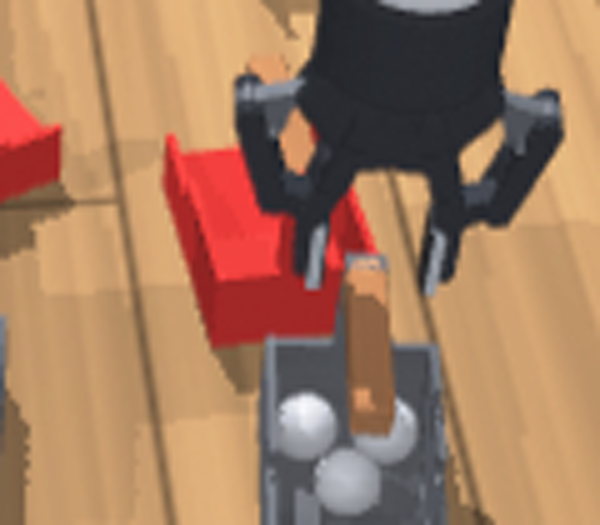

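Call:
send_rows(
  steps=[
    [0,0,0,0],
    [0,0,0,0],
    [0,0,0,0],
    [0,0,-0.003,0],
    [0,0,-0.003,0],
  ],
  jaw=1,
)

```text
clock: 6.55
position: [0.636, 0.1964, 0.1046]
orientation: [0.997, -0.074, -0.001, 0.0]
force: [0.3, -0.1, -5.8]
grip_width: 0.19
```

Call:
send_rows(
  steps=[
    [0,0,-0.003,0],
    [0,0,-0.003,0],
    [0,0,-0.003,0],
    [0,0,0,0],
    [0,0,0,0],
  ],
)

```text
clock: 7.05
position: [0.6363, 0.1968, 0.1143]
orientation: [0.997, -0.074, -0.0, 0.0]
force: [0.2, -0.2, -6.4]
grip_width: 0.186
```

```bash
python3 - <<'E'
from h import *
p,y,s=cur();print(p,y,s["force"],s["ft_torque"],s["grip_width"],s["clock"])
save("side","b8.png",(300,110,420,215),5)
E
```

```text
[0.63632783 0.19679319 0.11426478] -8.490816591511095 [ 0.18915638 -0.20961306 -6.41891238] [ 0.2126693  -0.05612586 -0.01144387] 0.18605470859237813 7.05
```

View pics/b8.png

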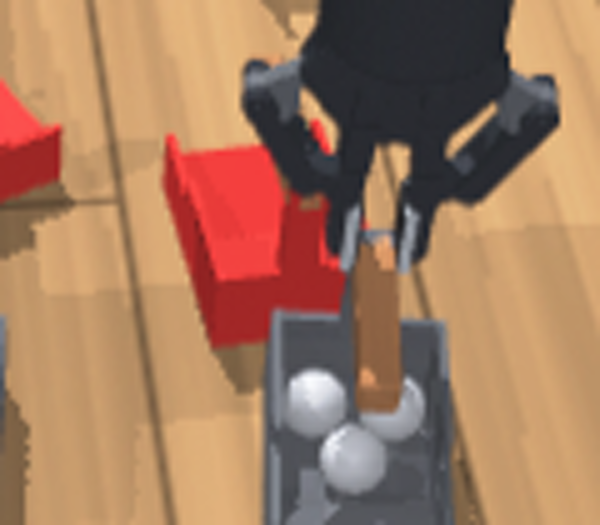

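It holds level again from the rear-top corner. Now loosening in fine steps near the bench.

Call:
send_rows(
  steps=[
    [0,0,0,0],
    [0,0,0,0],
    [0,0,0,0],
    [0,0,0,0],
    [0,0,0,0],
  ],
  jaw=0.82,
)

```text
clock: 7.6
position: [0.6364, 0.1968, 0.1143]
orientation: [0.997, -0.074, -0.0, 0.0]
force: [0.3, -0.4, -5.8]
grip_width: 0.193
```

Call:
send_rows(
  steps=[
    [0,0,0,0],
    [0,0,0,0],
    [0,0,0,0],
    [0,0,0,0],
    [0,0,0,0],
  ],
  jaw=0.81,
)

```text
clock: 8.1
position: [0.6364, 0.1968, 0.1143]
orientation: [0.997, -0.074, 0.0, 0.0]
force: [-0.1, 0.2, -6.2]
grip_width: 0.195
```

```bash
python3 - <<'E'
from h import *
p,y,s=cur();print(p,y,s["force"],s["ft_torque"],s["grip_width"],s["clock"])
save("side","b9.png",(300,110,420,215),5)
E
```

```text
[0.6363675  0.19681936 0.11429445] -8.490000529590679 [-0.05271883  0.20027806 -6.2428332 ] [ 0.20803139 -0.02025556 -0.01427142] 0.19492639818836255 8.1
```

View pics/b9.png

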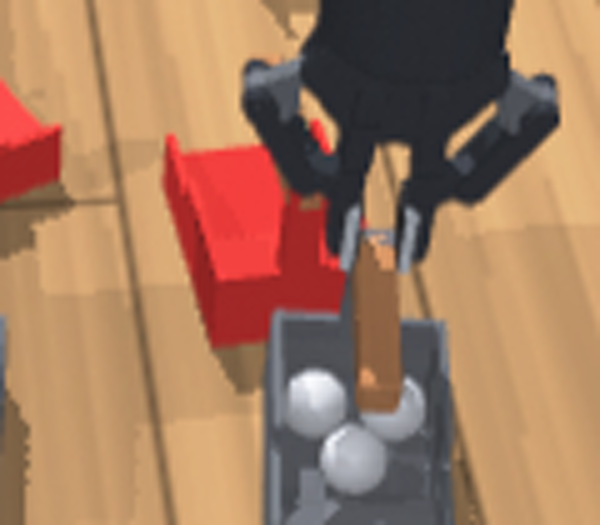

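Call:
send_rows(
  steps=[
    [0,0,0,0],
    [0,0,0,0],
    [0,0,0,0],
    [0,0,0,0],
    [0,0,0,0],
  ],
  jaw=0.805,
)

```text
clock: 8.65
position: [0.6364, 0.1968, 0.1143]
orientation: [0.997, -0.074, 0.0, 0.0]
force: [-0.0, 0.0, -5.9]
grip_width: 0.194
```

Call:
send_rows(
  steps=[
    [0,0,0,0],
    [0,0,0,0],
    [0,0,0,0],
    [0,0,0,0],
    [0,0,0,0],
  ],
  jaw=0.801,
)

```text
clock: 9.15
position: [0.6364, 0.1968, 0.1143]
orientation: [0.997, -0.074, -0.0, -0.0]
force: [-0.1, -0.3, -5.6]
grip_width: 0.201
```

```bash
python3 - <<'E'
from h import *
p,y,s=cur();print(p,y,s["force"],s["ft_torque"],s["grip_width"],s["clock"])
save("side","b10.png",(300,110,420,215),5)
E
```

```text
[0.63636307 0.19680821 0.11429406] -8.492123194126332 [-0.09802012 -0.33301649 -5.64019323] [ 0.26116963 -0.02436319 -0.04158516] 0.20109746552837243 9.15
```

View pics/b10.png

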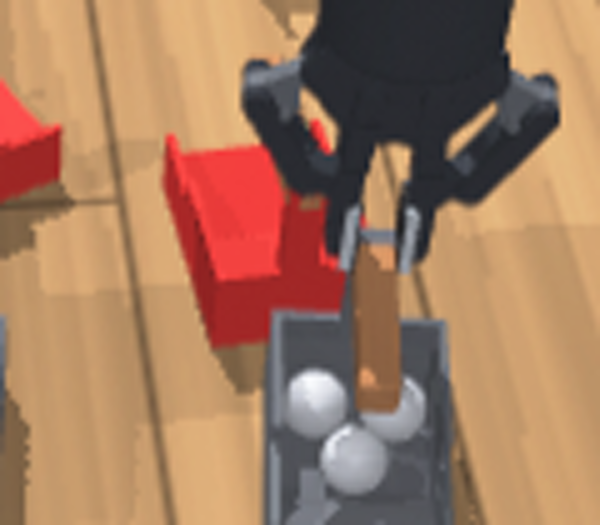

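Call:
send_rows(
  steps=[
    [0,0,0,0],
    [0,0,0,0],
    [0,0,0,0],
    [0,0,0,0],
    [0,0,0,0],
  ],
  jaw=0.799,
)

```text
clock: 9.7
position: [0.6364, 0.1968, 0.1143]
orientation: [0.997, -0.074, -0.0, 0.0]
force: [-0.7, -0.2, -6.4]
grip_width: 0.206
```

```bash
python3 - <<'E'
from h import *
p,y,s=cur();print(p,y,s["force"],s["ft_torque"],s["grip_width"],s["clock"])
save("side","b11.png",(300,110,420,215),5)
E
```

```text
[0.63635256 0.19682136 0.11427957] -8.489316136328858 [-0.67537513 -0.20614647 -6.41855789] [ 0.25216134 -0.06091488 -0.07575374] 0.20616441785021455 9.7
```

View pics/b11.png

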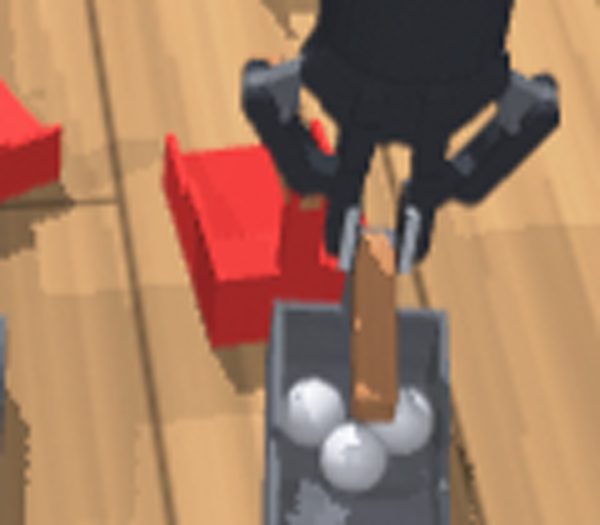

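At 0.799 it is slowly pivoting nose-down, and the grip still carries the full weight (bar end (375,418), back wall up at row 300). That is the behaviour I wanted. Re-tightening to freeze it, then lifting and carrying it.

Call:
send_rows(
  steps=[
    [0,0,0,0],
    [0,0,0,0],
    [0,0,-0.004,0],
    [0,0,-0.01,0],
    [0,0,-0.02,0],
  ],
  jaw=1,
)

```text
clock: 10.25
position: [0.6358, 0.1968, 0.148]
orientation: [0.997, -0.074, -0.001, 0.0]
force: [-0.3, -0.9, -5.8]
grip_width: 0.19
```

```bash
python3 - <<'E'
from h import *
p,y,s=cur();print(p,y,s["force"],s["ft_torque"],s["grip_width"],s["clock"])
save("side","b12.png",(290,80,430,215),4)
E
```

```text
[0.63577973 0.19680032 0.14800998] -8.49174680917131 [-0.25150564 -0.93700139 -5.81111117] [ 0.15731826 -0.01546731 -0.00800253] 0.18950844118442117 10.25
```

View pics/b12.png

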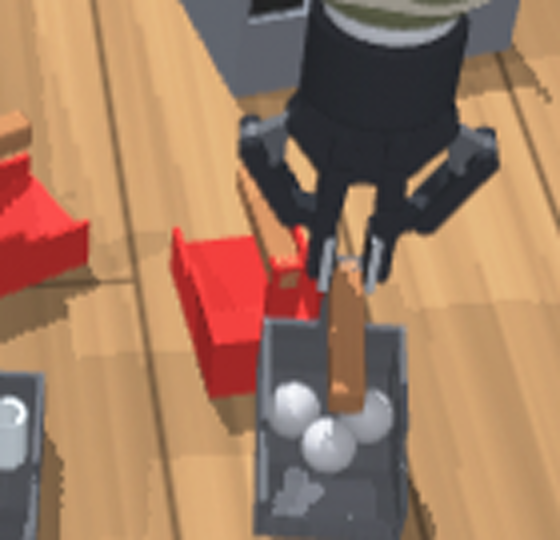

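Call:
send_rows(
  steps=[
    [0,0,-0.025,0],
    [0,0,-0.032,0],
    [0,0,-0.032,0],
    [0,0,-0.028,0],
    [0,0,-0.015,0],
  ],
)

```text
clock: 10.8
position: [0.6368, 0.1969, 0.2839]
orientation: [0.997, -0.074, 0.002, -0.0]
force: [0.8, 0.2, -6.1]
grip_width: 0.188
```

```bash
python3 - <<'E'
from h import *
plan([.5498,-.174,.28],9.9,n=20)
save("side","b13.png",(230,0,430,150),4)
E
```

```text
[-0.002, 0.019, 0.0, -0.92],[-0.001, 0.019, 0.0, -0.92],[-0.003, 0.019, 0.001, -0.92],[-0.002, 0.019, -0.0, -0.92],[-0.003, 0.019, -0.0, -0.92],
[-0.003, 0.018, 0.0, -0.92],[-0.003, 0.019, 0.0, -0.92],[-0.004, 0.019, 0.001, -0.92],[-0.004, 0.018, -0.0, -0.92],[-0.004, 0.019, -0.0, -0.92],
[-0.005, 0.018, 0.0, -0.92],[-0.005, 0.019, 0.0, -0.92],[-0.005, 0.018, 0.001, -0.92],[-0.005, 0.018, -0.0, -0.92],[-0.006, 0.019, -0.0, -0.92],
[-0.006, 0.018, 0.0, -0.92],[-0.007, 0.018, 0.0, -0.92],[-0.006, 0.018, 0.001, -0.92],[-0.007, 0.017, -0.0, -0.92],[-0.007, 0.018, -0.0, -0.92],
from [0.6368 0.1969 0.2839] -8.49 end [ 0.55   -0.1741  0.2799] 9.91 t 10.8 f [ 0.77  0.23 -6.11] gw 0.1877529830963021
```

View pics/b13.png

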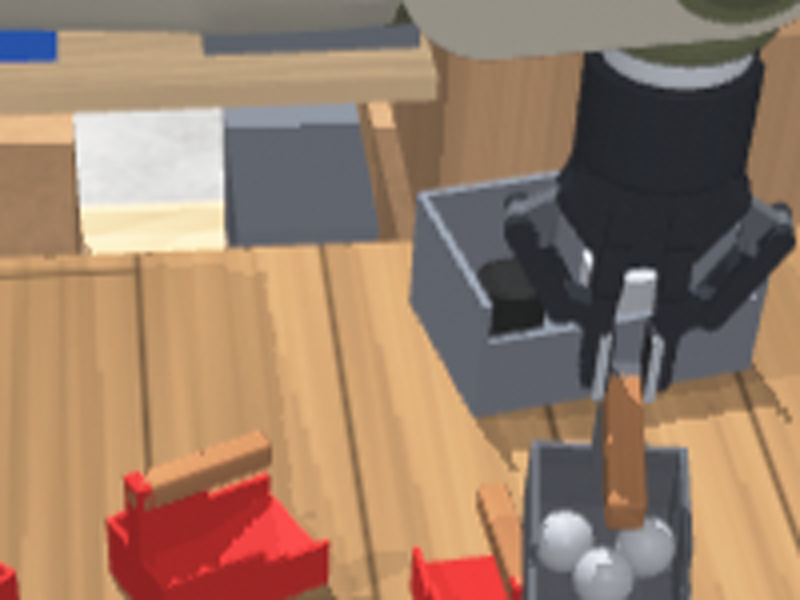

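Call:
send_rows(
  steps=[
    [-0.001,0.009,0,-0.9],
    [-0.001,0.014,0,-0.9],
    [-0.002,0.019,0,-0.9],
    [-0.002,0.022,0.001,-0.9],
    [-0.003,0.024,0,-0.9],
  ],
)

```text
clock: 11.35
position: [0.6169, 0.1092, 0.2774]
orientation: [0.999, -0.034, -0.001, 0.0]
force: [1.1, 0.2, -5.8]
grip_width: 0.186
```

Call:
send_rows(
  steps=[
    [-0.004,0.024,0,-0.9],
    [-0.004,0.024,0,-0.9],
    [-0.004,0.024,0.001,-0.9],
    [-0.005,0.024,0,-0.9],
    [-0.005,0.024,0,-0.9],
  ],
)

```text
clock: 11.85
position: [0.59, -0.0101, 0.2767]
orientation: [1.0, 0.005, -0.001, -0.0]
force: [-0.5, 0.2, -5.9]
grip_width: 0.185
```

```bash
python3 - <<'E'
from h import *
plan([.5498,-.174,.28],9.9,n=10)
save("side","b14.png",(230,30,430,180),4)
E
```

```text
[-0.004, 0.016, -0.0, -0.93],[-0.005, 0.017, -0.001, -0.93],[-0.004, 0.016, 0.0, -0.93],[-0.005, 0.016, -0.0, -0.93],[-0.006, 0.016, -0.001, -0.93],
[-0.005, 0.016, 0.0, -0.93],[-0.006, 0.016, -0.0, -0.93],[-0.006, 0.016, -0.001, -0.93],[-0.006, 0.015, 0.0, -0.93],[-0.007, 0.016, -0.0, -0.93],
from [ 0.59   -0.0101  0.2767] 0.57 end [ 0.5494 -0.1742  0.2797] 9.87 t 11.85 f [-0.49  0.16 -5.91] gw 0.1851639740180492
```

View pics/b14.png

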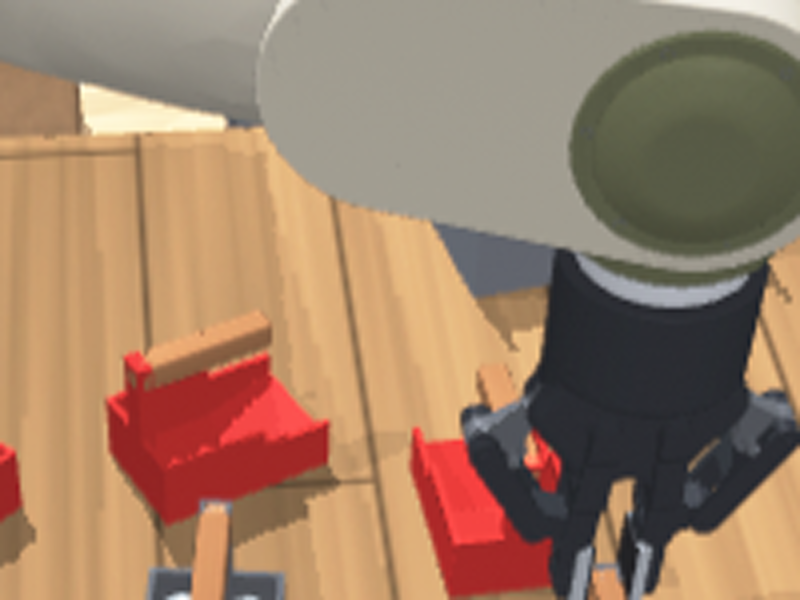

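Call:
send_rows(
  steps=[
    [-0.006,0.023,0,-0.9],
    [-0.006,0.022,-0.001,-0.9],
    [-0.005,0.021,0,-0.9],
    [-0.005,0.02,-0.001,-0.9],
    [-0.006,0.018,0,-0.9],
  ],
)

```text
clock: 12.4
position: [0.5662, -0.1149, 0.279]
orientation: [0.999, 0.044, -0.001, -0.0]
force: [0.2, -0.1, -4.6]
grip_width: 0.186
```

Call:
send_rows(
  steps=[
    [-0.005,0.017,0,-0.9],
    [-0.006,0.014,0,-0.9],
    [-0.005,0.012,-0.001,-0.9],
    [-0.005,0.009,0,-0.9],
    [-0.004,0.004,0,-0.9],
  ],
)

```text
clock: 12.9
position: [0.5476, -0.1732, 0.28]
orientation: [0.997, 0.083, -0.001, -0.0]
force: [-0.2, 0.7, -6.8]
grip_width: 0.19
```

```bash
python3 - <<'E'
from h import *
plan([.5498,-.174,.28],9.9,n=5)
save("side","b15.png",(270,160,470,310),4)
save("top","a15.png",(300,50,500,200),4)
p,y,s=cur();print(s["ft_torque"])
E
```

```text
[0.0, 0.0, -0.0, -0.08],[0.001, 0.0, -0.0, -0.08],[0.0, 0.001, -0.0, -0.08],[0.001, -0.0, -0.0, -0.08],[0.0, 0.0, -0.0, -0.08],
from [ 0.5476 -0.1732  0.28  ] 9.52 end [ 0.5497 -0.1738  0.28  ] 9.92 t 12.9 f [-0.2   0.72 -6.75] gw 0.1904757372065156
[ 0.25980717  0.06434877 -0.03099532]
```

View pics/b15.png

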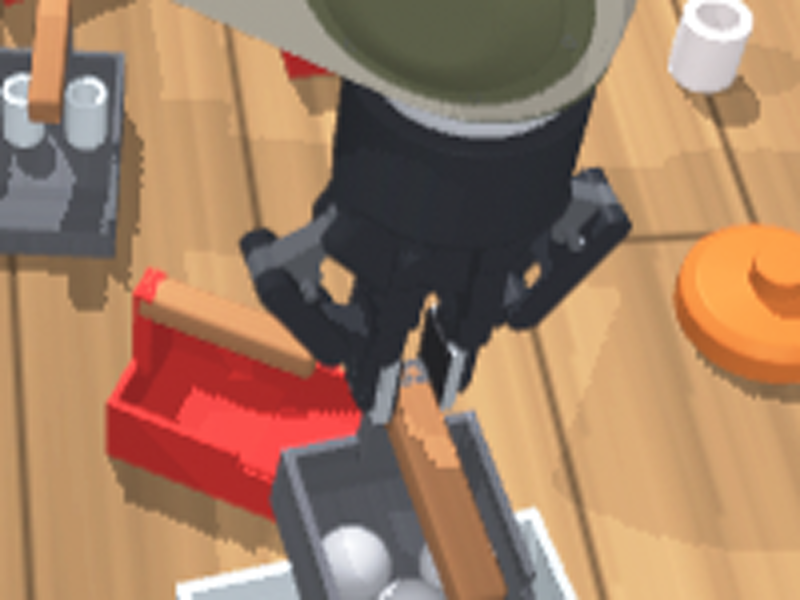

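View pics/a15.png

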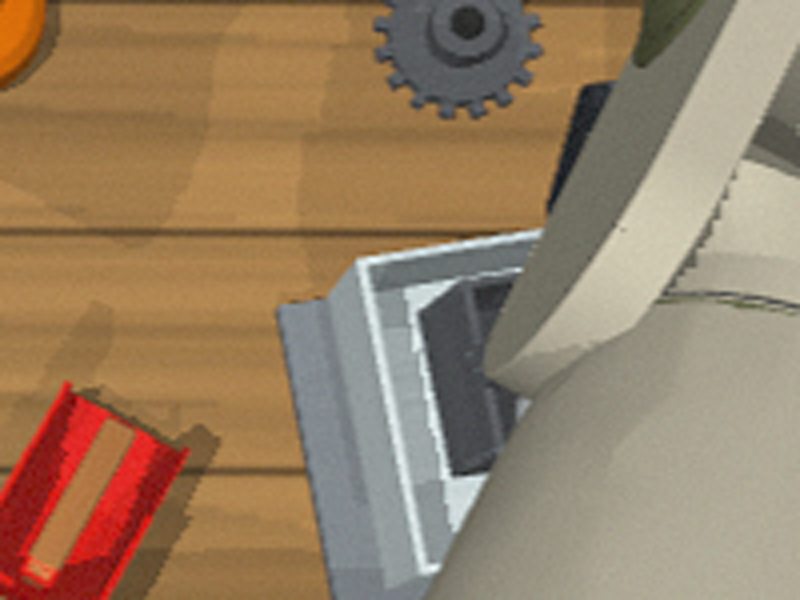

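```bash
python3 - <<'E'
from h import *
save("side","b16.png",(300,240,480,400),3.7)
E
```

```text
(no output)
```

View pics/b16.png

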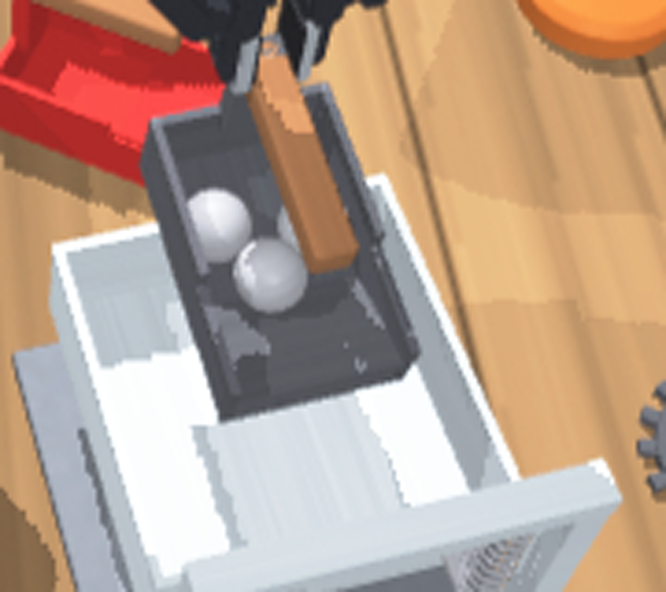

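The scoop is over the pan with all the balls aboard, and the nose is at crop (320,400), short of the crossbar. Loosening.

Call:
send_rows(
  steps=[
    [0.001,0,0,0],
    [0.001,0,0,0],
    [0,0,0,0],
    [0,0,0,0],
    [0,0,0,0],
  ],
  jaw=0.801,
)

```text
clock: 13.55
position: [0.5506, -0.1719, 0.2813]
orientation: [0.997, 0.083, -0.0, -0.0]
force: [-0.8, 0.3, -6.0]
grip_width: 0.202
```

Call:
send_rows(
  steps=[
    [0,0,0,0],
    [0,0,0,0],
    [0,0,0,0],
    [0,0,0,0],
    [0,0,0,0],
  ],
  jaw=0.799,
)

```text
clock: 14.05
position: [0.5505, -0.172, 0.2813]
orientation: [0.997, 0.083, 0.0, 0.0]
force: [-0.9, 0.4, -6.1]
grip_width: 0.203
```

```bash
python3 - <<'E'
from h import *
p,y,s=cur();print(p,y,s["force"],s["ft_torque"],s["grip_width"],s["clock"])
save("side","b17.png",(300,240,480,400),3.7)
E
```

```text
[ 0.5505128  -0.17202228  0.28130211] 9.506607258314057 [-0.91146756  0.3765436  -6.08417703] [0.19564425 0.05588815 0.00881716] 0.2026474001274144 14.05
```

View pics/b17.png

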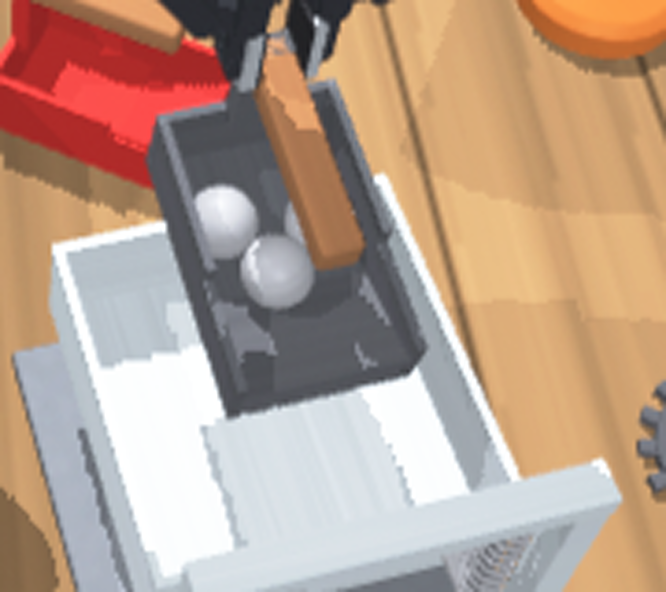

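Call:
send_rows(
  steps=[
    [0,0,0,0],
    [0,0,0,0],
    [0,0,0,0],
    [0,0,0,0],
    [0,0,0,0],
  ],
  jaw=0.798,
)

```text
clock: 14.6
position: [0.5505, -0.172, 0.2813]
orientation: [0.997, 0.083, 0.0, 0.0]
force: [0.0, -1.0, -5.8]
grip_width: 0.199
```

```bash
python3 - <<'E'
from h import *
p,y,s=cur();print(p,y,s["force"],s["ft_torque"],s["grip_width"],s["clock"])
save("side","b18.png",(300,240,480,400),3.7)
E
```

```text
[ 0.55052278 -0.17200233  0.28130746] 9.506713611765894 [ 0.0216969  -1.02472729 -5.83650695] [0.16617206 0.06569593 0.00078232] 0.1985502631989283 14.6
```

View pics/b18.png

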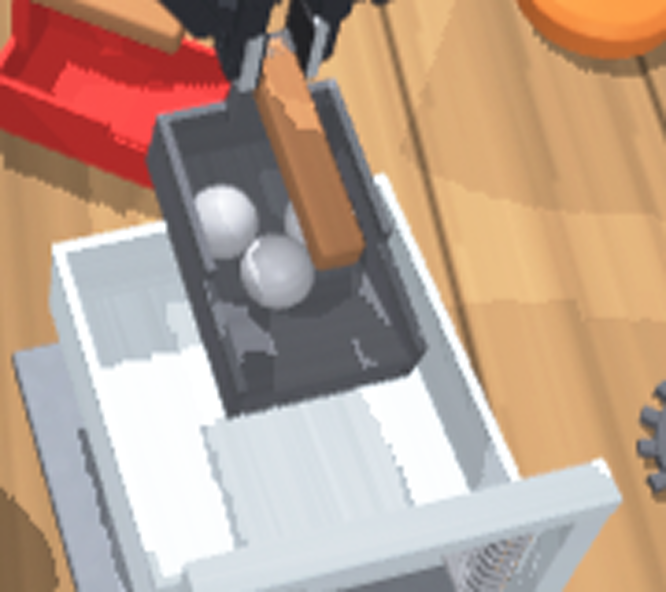

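Call:
send_rows(
  steps=[
    [0,0,0,0],
    [0,0,0,0],
    [0,0,0,0],
    [0,0,0,0],
    [0,0,0,0],
  ],
  jaw=0.797,
)

```text
clock: 15.15
position: [0.5505, -0.172, 0.2813]
orientation: [0.997, 0.083, 0.0, 0.0]
force: [0.1, -0.4, -6.2]
grip_width: 0.207
```

```bash
python3 - <<'E'
from h import *
p,y,s=cur();print(p,y,s["force"],s["ft_torque"],s["grip_width"],s["clock"])
save("side","b19.png",(300,240,480,400),3.7)
E
```

```text
[ 0.55053064 -0.17202424  0.28132153] 9.510032859997674 [ 0.11257177 -0.4401136  -6.15476237] [ 0.093308   -0.00681284  0.02368616] 0.20741101674887702 15.15
```

View pics/b19.png

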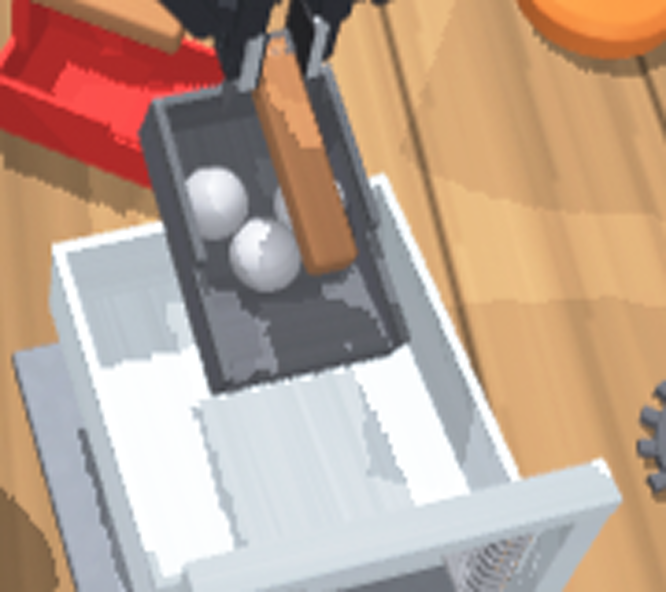

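The tilt is increasing, with the nose pulled back to row 385. Holding 0.797.

Call:
send_rows(
  steps=[
    [0,0,0,0],
    [0,0,0,0],
    [0,0,0,0],
    [0,0,0,0],
    [0,0,0,0],
  ],
)

```text
clock: 15.7
position: [0.5505, -0.172, 0.2813]
orientation: [0.997, 0.083, -0.0, 0.0]
force: [-0.5, 0.1, -6.1]
grip_width: 0.203
```

```bash
python3 - <<'E'
from h import *
p,y,s=cur();print(p,y,s["force"],s["ft_torque"],s["grip_width"],s["clock"])
save("side","b20.png",(300,240,480,400),3.7)
E
```

```text
[ 0.55051753 -0.17198316  0.2812866 ] 9.509780823177499 [-0.54940922  0.11748432 -6.06896654] [0.12956767 0.01163739 0.01772654] 0.20288021122323938 15.7
```

View pics/b20.png

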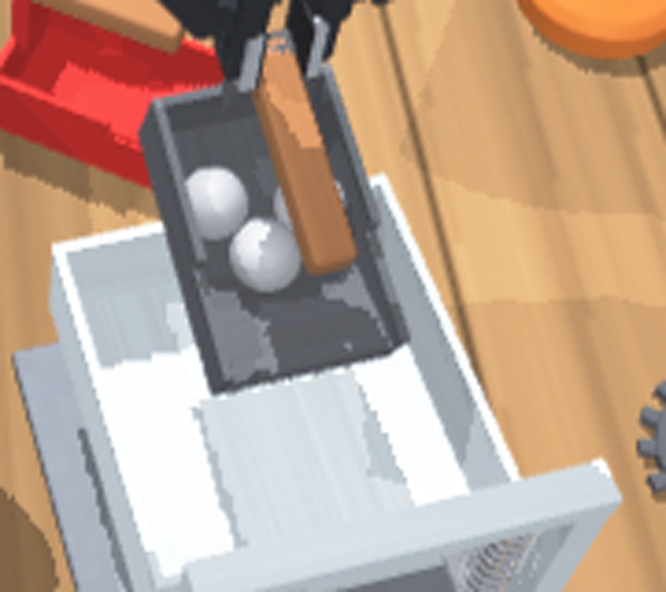

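Call:
send_rows(
  steps=[
    [0,0,0,0],
    [0,0,0,0],
    [0,0,0,0],
    [0,0,0,0],
    [0,0,0,0],
  ],
  jaw=0.796,
)

```text
clock: 16.25
position: [0.5505, -0.172, 0.2813]
orientation: [0.997, 0.083, -0.0, -0.0]
force: [0.6, 0.0, -5.7]
grip_width: 0.202
```

```bash
python3 - <<'E'
from h import *
p,y,s=cur();print(p,y,s["force"],s["ft_torque"],s["grip_width"],s["clock"])
save("side","b21.png",(300,240,480,400),3.7)
E
```

```text
[ 0.5505144  -0.17198244  0.28129052] 9.511816142172876 [ 6.48254645e-01  3.05738066e-03 -5.73606890e+00] [ 0.11212736  0.00409724 -0.03291618] 0.20171413871469154 16.25
```

View pics/b21.png

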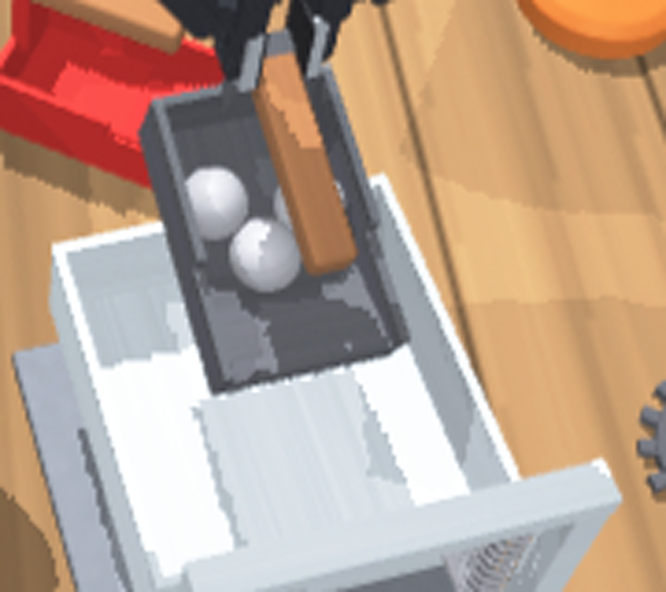

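Call:
send_rows(
  steps=[
    [0,0,0,0],
    [0,0,0,0],
    [0,0,0,0],
    [0,0,0,0],
    [0,0,0,0],
  ],
  jaw=0.795,
)

```text
clock: 16.8
position: [0.5505, -0.172, 0.2813]
orientation: [0.997, 0.083, -0.0, -0.0]
force: [0.3, 0.9, -6.3]
grip_width: 0.204
```

```bash
python3 - <<'E'
from h import *
p,y,s=cur();print(p,y,s["force"],s["ft_torque"],s["grip_width"],s["clock"])
save("side","b22.png",(300,240,480,400),3.7)
E
```

```text
[ 0.55050795 -0.17201031  0.28130532] 9.506123362382663 [ 0.26471456  0.85314505 -6.32683942] [ 0.11967407 -0.00618168 -0.04280594] 0.20441375331533476 16.8
```

View pics/b22.png

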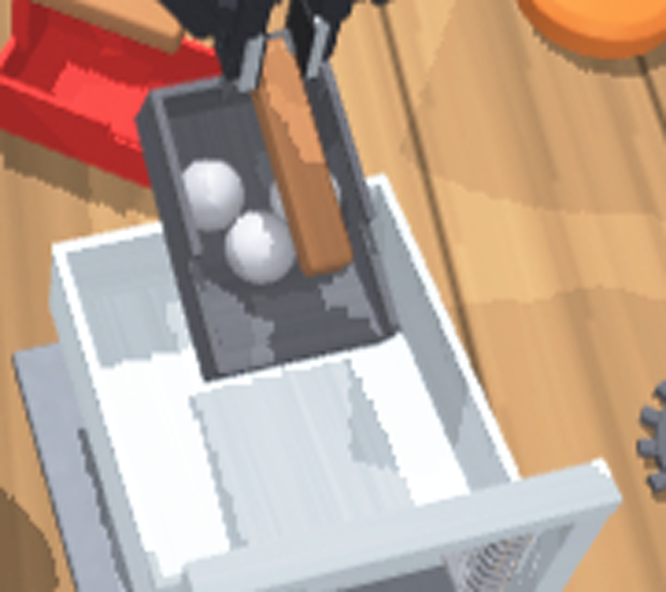

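It creeps further with each step, and the bar's tail stays in the pads. Continuing.

Call:
send_rows(
  steps=[
    [0,0,0,0],
    [0,0,0,0],
    [0,0,0,0],
    [0,0,0,0],
    [0,0,0,0],
  ],
  jaw=0.794,
)

```text
clock: 17.35
position: [0.5506, -0.1719, 0.2816]
orientation: [0.997, 0.083, 0.0, 0.0]
force: [-0.5, 1.0, -2.0]
grip_width: 0.202
```

```bash
python3 - <<'E'
from h import *
p,y,s=cur();print(p,y,s["force"],s["ft_torque"],s["grip_width"],s["clock"])
save("side","b23.png",(300,240,480,400),3.7)
E
```

```text
[ 0.55059394 -0.17193247  0.28155336] 9.512314429321497 [-0.53972881  1.04800964 -1.99168214] [ 0.15177579  0.02179255 -0.04954639] 0.20228583931653873 17.35
```

View pics/b23.png

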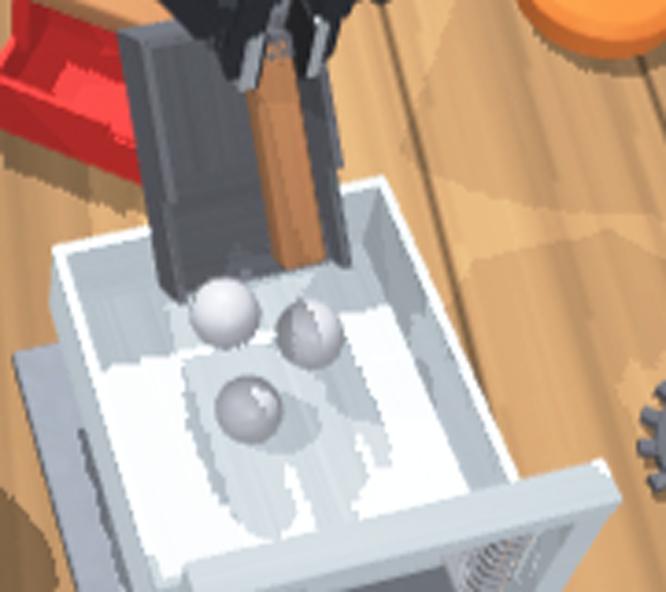

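All three balls have poured in. Tightening now to secure the scoop, and holding still.

Call:
send_rows(
  steps=[
    [0,0,0,0],
    [0,0,0,0],
    [0,0,0,0],
    [0,0,0,0],
    [0,0,0,0],
  ],
  jaw=1,
)

```text
clock: 17.9
position: [0.5505, -0.172, 0.2814]
orientation: [0.997, 0.083, 0.0, 0.0]
force: [-0.6, -0.0, -3.7]
grip_width: 0.184
```

Call:
send_rows(
  steps=[
    [0,0,-0.003,0],
    [0,0,-0.006,0],
    [0,0,-0.006,0],
    [0,0,-0.003,0],
    [0,0,0,0],
  ],
)

```text
clock: 18.4
position: [0.5507, -0.1721, 0.3]
orientation: [0.997, 0.083, 0.001, 0.0]
force: [0.2, -0.4, -3.1]
grip_width: 0.185
```

```bash
python3 - <<'E'
from h import *
p,y,s=cur();print(p,y,s["force"],s["ft_torque"],s["grip_width"],s["clock"])
save("side","b24.png",(280,220,480,400),3.3)
E
```

```text
[ 0.5506754  -0.17206838  0.30002257] 9.509875396472754 [ 0.22440876 -0.35598663 -3.11773439] [-0.10966086 -0.01951922 -0.0277265 ] 0.185097251816983 18.4
```

View pics/b24.png

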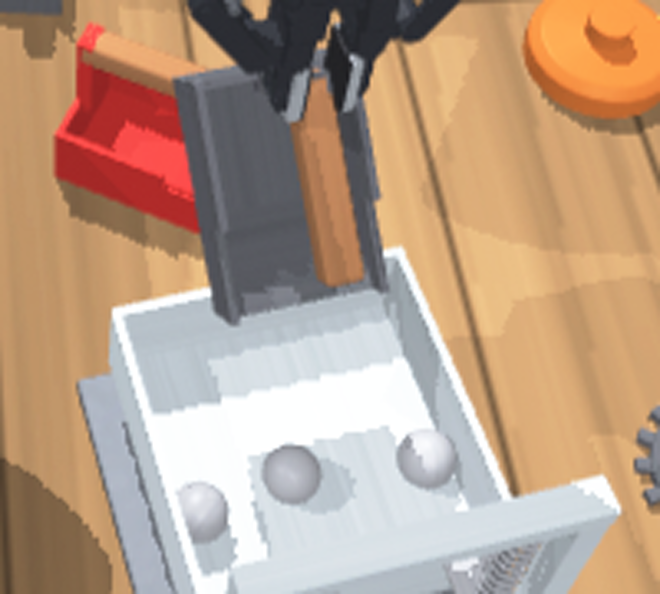

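The three balls lie in the pan and the pan has visibly dropped. The empty scoop hangs about 50° nose-down, frozen in the grip and clear of the scale. Next I'll carry it back to its original free spot.

```bash
python3 - <<'E'
from h import *
plan([.622,.095,.27],-8.5,n=10)
t=cv2.imread("pics/top0.png")
for q in((291,188),(318,208),(346,160),(318,147)): print(plane("top",*q,.02).round(3))
# pan rim corners now in side b24
for q in((120,312),(400,252)):
    u,v=280+q[0]/3.3,220+q[1]/3.3; print(plane("side",u,v,.126).round(4),plane("side",u,v,.101).round(4))
s=cv2.imread("pics/side0.png")
print(plane("side",290+100/4,280+106/4,.126),plane("side",290+457/4,280+30/4,.126))
E
```

```text
[0.011, -0.025, 0.003, 1.8],[0.011, -0.026, 0.003, 1.8],[0.01, -0.025, 0.003, 1.8],[0.009, -0.027, 0.003, 1.8],[0.008, -0.026, 0.003, 1.8],
[0.008, -0.027, 0.003, 1.8],[0.006, -0.026, 0.003, 1.8],[0.006, -0.028, 0.003, 1.8],[0.005, -0.027, 0.003, 1.8],[0.004, -0.027, 0.003, 1.8],
from [ 0.5506 -0.172   0.2995] 9.51 end [0.6223 0.0949 0.2695] -8.49 t 18.45 f [ 0.18 -0.23 -2.82] gw 0.1838598604979284
[0.495 0.054 0.02 ]
[ 0.451 -0.005  0.02 ]
[ 0.558 -0.068  0.02 ]
[ 0.587 -0.006  0.02 ]
[ 0.4725 -0.179   0.126 ] [ 0.4747 -0.1652  0.101 ]
[ 0.6196 -0.1543  0.126 ] [ 0.6267 -0.1397  0.101 ]
[ 0.47171227 -0.16378345  0.126     ] [ 0.62842245 -0.13726631  0.126     ]
```

The rim corners match the original xy only if the rim is at z = 0.101, so the pan is down about 25 mm, on its stop. Moving the scoop back.

Call:
send_rows(
  steps=[
    [0.006,-0.015,0.003,1.8],
    [0.011,-0.025,0.003,1.8],
    [0.011,-0.028,0.003,1.8],
    [0.011,-0.03,0.003,1.8],
    [0.01,-0.03,0.003,1.8],
  ],
)

```text
clock: 18.95
position: [0.5873, -0.0387, 0.2839]
orientation: [1.0, 0.004, -0.0, -0.0]
force: [0.2, 0.1, -2.4]
grip_width: 0.184
```

Call:
send_rows(
  steps=[
    [0.008,-0.03,0.003,1.8],
    [0.007,-0.03,0.003,1.8],
    [0.006,-0.03,0.003,1.8],
    [0.005,-0.026,0.003,1.8],
    [0.003,-0.02,0.003,1.8],
  ],
)

```text
clock: 19.45
position: [0.6228, 0.0964, 0.2687]
orientation: [0.997, -0.074, -0.0, -0.0]
force: [0.1, -0.8, -2.3]
grip_width: 0.184
```

```bash
python3 - <<'E'
from h import *
plan([.622,.095,.15],-8.5,n=5)
save("side","b25.png",(260,60,460,240),3.3)
E
```

```text
[-0.0, 0.0, 0.024, -0.0],[-0.0, 0.001, 0.023, -0.0],[-0.0, -0.0, 0.024, -0.0],[-0.0, 0.0, 0.024, -0.0],[-0.001, 0.0, 0.024, -0.0],
from [0.6228 0.0964 0.2687] -8.51 end [0.6216 0.0955 0.1497] -8.51 t 19.45 f [ 0.1  -0.8  -2.26] gw 0.18365792638203307
```

View pics/b25.png

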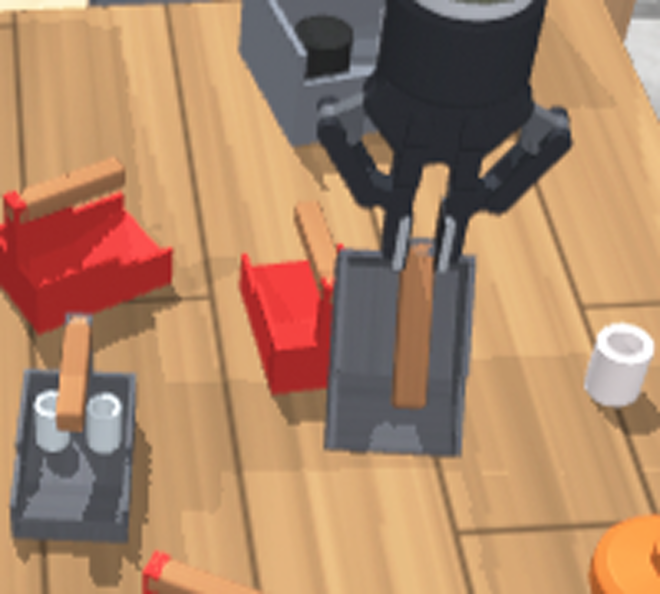

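Call:
send_rows(
  steps=[
    [0,0,0.022,0],
    [0,0,0.03,0],
    [0,0,0.03,0],
    [0,0,0.025,0],
    [0,0,0.012,0],
  ],
)

```text
clock: 20.0
position: [0.622, 0.0948, 0.1487]
orientation: [0.997, -0.074, -0.001, -0.0]
force: [-7.3, 9.2, 56.5]
grip_width: 0.184
```

Call:
send_rows(
  steps=[
    [0,0,0.005,0],
    [0,0,0.004,0],
    [0,0,0.003,0],
    [0,0,0.002,0],
    [0,0,0,0],
  ],
  jaw=0.801,
)

```text
clock: 20.5
position: [0.6252, 0.0961, 0.1441]
orientation: [0.997, -0.074, 0.006, -0.001]
force: [-8.5, 6.3, 37.2]
grip_width: 0.2
```

```bash
python3 - <<'E'
from h import *
p,y,s=cur();print(p,y,s["force"],s["ft_torque"],s["grip_width"],s["clock"])
save("side","b26.png",(260,60,460,240),3.3)
E
```

```text
[0.62522858 0.09608464 0.14407189] -8.45907602123755 [-8.48082623  6.28032815 37.16843709] [ 1.13289606  1.6843372  -0.0691463 ] 0.2003046584597967 20.5
```

View pics/b26.png

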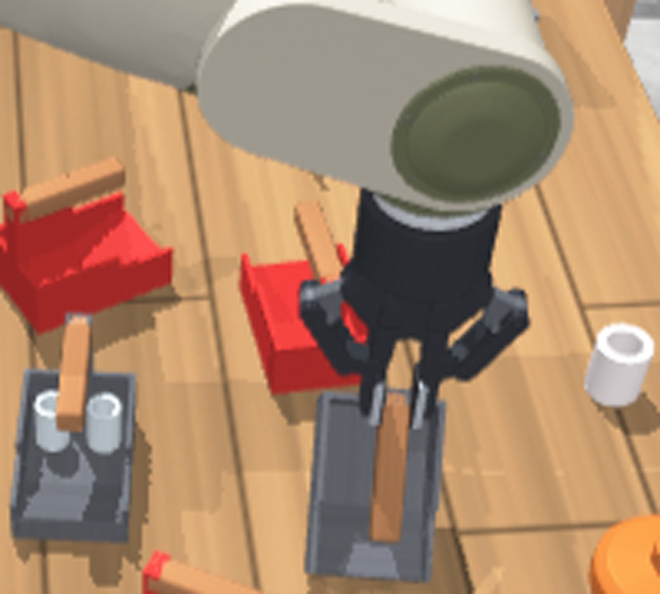

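Contact came a little early (37 N). Backing off, then dragging backwards along the levelling arc.

Call:
send_rows(
  steps=[
    [0,-0.002,-0.006,0],
    [0,-0.006,-0.002,0],
    [0,-0.008,0,0],
    [0,-0.008,0,0],
    [0,-0.008,0,0],
  ],
)

```text
clock: 21.05
position: [0.6275, 0.1269, 0.1438]
orientation: [0.997, -0.074, -0.0, 0.0]
force: [0.0, -1.5, -0.6]
grip_width: 0.204
```

```bash
python3 - <<'E'
from h import *
p,y,s=cur();print(p,y,s["force"],s["ft_torque"],s["grip_width"],s["clock"])
save("side","b27.png",(260,60,460,240),3.3)
E
```

```text
[0.6274798  0.1269245  0.14382621] -8.479607468395184 [ 0.04844782 -1.47880196 -0.58561054] [-0.46590964 -0.03570104 -0.05356104] 0.20373747038537898 21.05
```

View pics/b27.png

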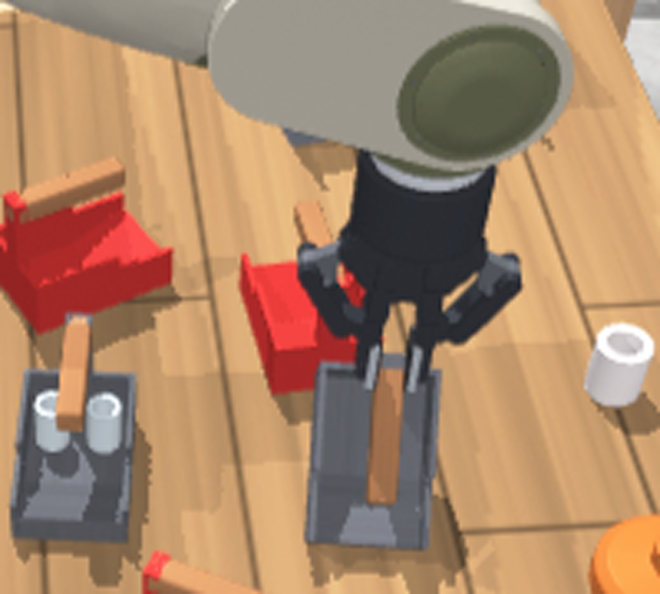

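Call:
send_rows(
  steps=[
    [0,-0.008,0.004,0],
    [0,-0.008,0.004,0],
    [0,-0.008,0.004,0],
    [0,-0.008,0.004,0],
    [0,-0.008,0.004,0],
  ],
  jaw=0.797,
)

```text
clock: 21.6
position: [0.6337, 0.1678, 0.126]
orientation: [0.997, -0.074, 0.001, -0.001]
force: [-3.3, 5.7, 9.1]
grip_width: 0.205
```

```bash
python3 - <<'E'
from h import *
p,y,s=cur();print(p,y,s["force"],s["ft_torque"],s["grip_width"],s["clock"])
save("side","b28.png",(260,60,460,240),3.3)
E
```

```text
[0.63371227 0.16778863 0.12595621] -8.46590622117539 [-3.32500142  5.68247987  9.08450437] [ 0.55335441  0.61815119 -0.11849636] 0.20488545685937148 21.6
```

View pics/b28.png

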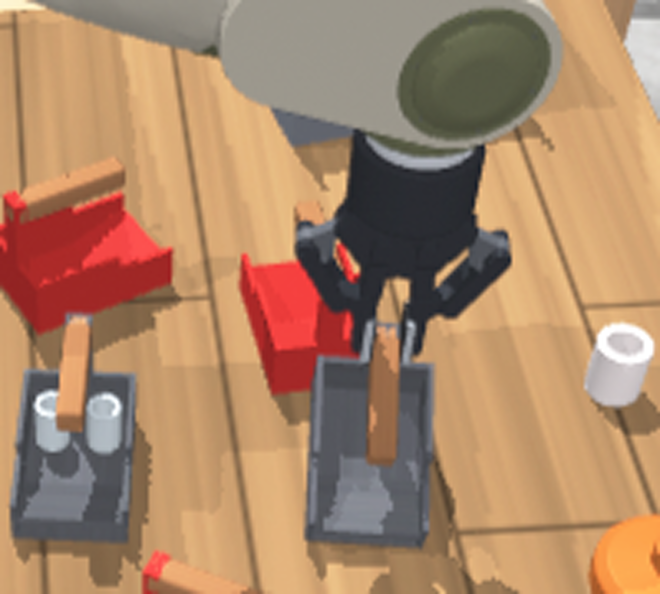

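It is levelling about its lip. Continuing down the arc.

Call:
send_rows(
  steps=[
    [0,-0.006,0.004,0],
    [0,-0.005,0.005,0],
    [0,-0.003,0.005,0],
    [0,-0.002,0.005,0],
    [0,0,0.004,0],
  ],
)

```text
clock: 22.15
position: [0.6368, 0.1849, 0.1038]
orientation: [0.997, -0.073, 0.003, -0.003]
force: [0.5, 10.9, 12.2]
grip_width: 0.206
```

```bash
python3 - <<'E'
from h import *
p,y,s=cur();print(p,y,s["force"],s["ft_torque"],s["grip_width"],s["clock"])
save("side","b29.png",(260,60,460,240),3.3)
E
```

```text
[0.63681262 0.18490505 0.10379103] -8.428725287144676 [ 0.47092199 10.86091771 12.21733032] [ 1.49725389  0.06151938 -0.07441401] 0.20567284328125834 22.15
```

View pics/b29.png

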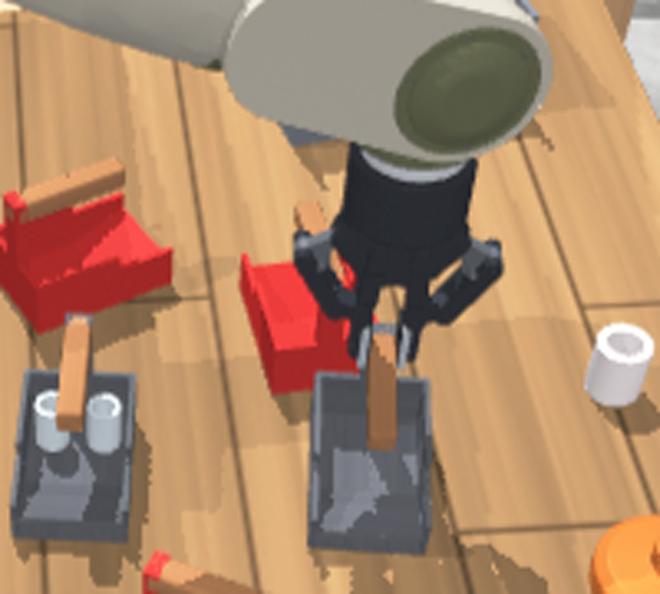

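Nearly level. Two more millimetres down, then opening and backing off upward.

Call:
send_rows(
  steps=[
    [0,-0.002,0.002,0],
    [0,-0.002,0.002,0],
    [0,0,0,0],
    [0,0,0,0],
    [0,0,0,0],
  ],
  jaw=0.79,
)

```text
clock: 22.7
position: [0.6362, 0.1854, 0.0969]
orientation: [0.997, -0.074, -0.0, 0.0]
force: [-0.0, 0.7, -0.9]
grip_width: 0.21
```

Call:
send_rows(
  steps=[
    [0,0,0,0],
    [0,0,0,0],
    [0,0,0,0],
    [0,0,0,0],
    [0,0,0,0],
  ],
  jaw=0.6,
)

```text
clock: 23.2
position: [0.6363, 0.1856, 0.0973]
orientation: [0.997, -0.074, -0.0, 0.0]
force: [0.2, 0.4, 0.0]
grip_width: 0.398
```

Call:
send_rows(
  steps=[
    [0,0,-0.005,0],
    [0,0,-0.01,0],
    [0,0,-0.02,0],
    [0,0,-0.035,0],
    [0,0,-0.045,0],
  ],
)

```text
clock: 23.7
position: [0.6356, 0.1855, 0.2131]
orientation: [0.997, -0.074, -0.001, 0.0]
force: [0.5, -0.4, 0.7]
grip_width: 0.404
```

```bash
python3 - <<'E'
from h import *
p,y,s=cur();print(p,y,s["force"],s["ft_torque"],s["grip_width"],s["clock"])
save("side","b30.png",(260,60,460,240),3.3)
plan([.45,.35,.3],-8.5,n=10)
E
```

```text
[0.63561176 0.18552347 0.21305608] -8.493397626126377 [ 0.52769963 -0.3738744   0.70493947] [-0.00837956 -0.00815636 -0.02608911] 0.40355058830199025 23.7
[-0.021, -0.013, -0.008, 0.0],[-0.021, -0.014, -0.007, 0.0],[-0.021, -0.013, -0.008, 0.0],[-0.021, -0.014, -0.008, 0.0],[-0.021, -0.013, -0.007, 0.0],
[-0.021, -0.014, -0.008, 0.0],[-0.021, -0.013, -0.008, 0.0],[-0.021, -0.014, -0.008, 0.0],[-0.021, -0.013, -0.007, 0.0],[-0.021, -0.014, -0.008, 0.0],
from [0.6381 0.1859 0.223 ] -8.49 end [0.4503 0.3504 0.3   ] -8.49 t 23.75 f [0.02 0.41 7.87] gw 0.40093502049775837
```

View pics/b30.png

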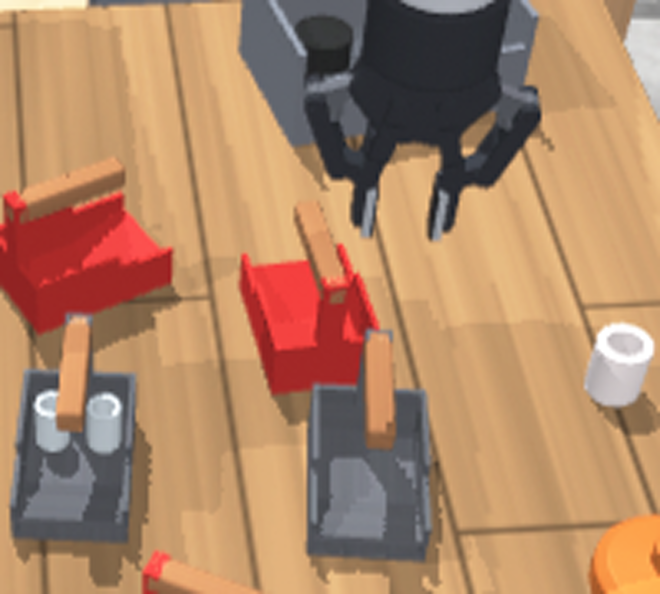

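The scoop now stands upright at its old spot, and the tube scoop and the red ones are undisturbed. I'll move the arm up and away, then check in both views.

Call:
send_rows(
  steps=[
    [-0.015,-0.01,-0.02,0],
    [-0.02,-0.015,-0.02,0],
    [-0.025,-0.018,-0.015,0],
    [-0.03,-0.02,-0.01,0],
    [-0.03,-0.02,0,0],
  ],
)

```text
clock: 24.25
position: [0.5293, 0.2863, 0.2798]
orientation: [0.997, -0.074, 0.002, -0.001]
force: [-0.1, 0.8, -0.3]
grip_width: 0.402
```

Call:
send_rows(
  steps=[
    [-0.03,-0.02,0,0],
    [-0.025,-0.016,0,0],
    [-0.018,-0.01,0,0],
    [-0.008,-0.005,0,0],
    [0,0,0,0],
  ],
)

```text
clock: 24.75
position: [0.4569, 0.3483, 0.278]
orientation: [0.997, -0.073, 0.0, -0.0]
force: [0.3, -0.3, 0.0]
grip_width: 0.398
```

```bash
python3 - <<'E'
from h import *
save("side","c1.png"); save("top","c2.png")
p,y,s=cur();print(p,s["force"],s["clock"])
E
```

```text
[0.45793873 0.34735046 0.27750495] [ 0.95349309 -1.03036068 -0.20853557] 24.85
```

View pics/c1.png

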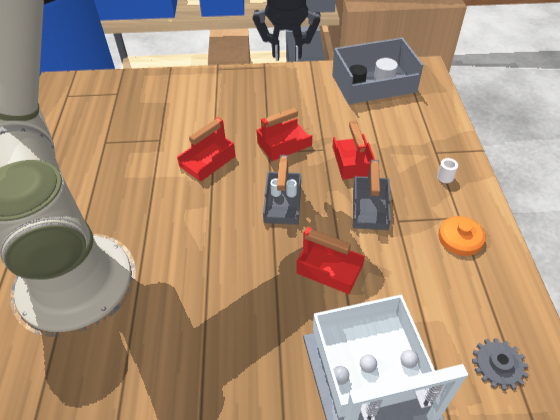

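View pics/c2.png

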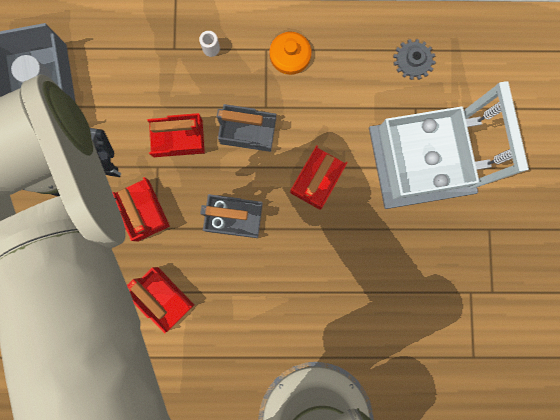

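Three balls are in the pan at top (430,126), (433,158) and (441,181). The empty scoop is at top (248,128), and the tube scoop is unchanged at (234,215). One numeric check, then I'll hand in.

```bash
python3 - <<'E'
from h import *
np.set_printoptions(precision=4,suppress=True)
def bars(f,roi):
    im=cv2.imread(f);h=cv2.cvtColor(im,cv2.COLOR_BGR2HSV);x0,y0,x1,y1=roi
    m=np.zeros(im.shape[:2],np.uint8);w=((h[...,0]<=14)&(h[...,1]>130)&(h[...,2]>90)).astype(np.uint8)*255
    m[y0:y1,x0:x1]=w[y0:y1,x0:x1]
    c=max(cv2.findContours(m,cv2.RETR_EXTERNAL,cv2.CHAIN_APPROX_NONE)[0],key=cv2.contourArea);return cv2.minAreaRect(c)
a=bars("pics/c2.png",(214,100,285,155));b=bars("pics/c1.png",(366,150,392,215));print(a,b,two(a[0],b[0]))
a=bars("pics/c2.png",(200,195,260,230));b=bars("pics/c1.png",(270,155,298,195));print(a,b,two(a[0],b[0]))
# pan rim front corners two-view
d=cv2.absdiff(cv2.imread("pics/c1.png"),cv2.imread("pics/side0.png"));print(d[175:225,262:303].mean())
t=cv2.imread("pics/c2.png");cv2.imwrite("pics/c3.png",cv2.resize(t[70:220,360:540],None,fx=4,fy=4,interpolation=cv2.INTER_CUBIC))
t=cv2.imread("pics/c1.png");cv2.imwrite("pics/c4.png",cv2.resize(t[280:420,290:480],None,fx=4,fy=4,interpolation=cv2.INTER_CUBIC))
E
```

```text
((240.12591552734375, 116.99388122558594), (43.56264877319336, 9.839917182922363), 8.530765533447266) ((372.0831604003906, 171.9965362548828), (44.4614143371582, 12.489163398742676), 87.61405944824219) (array([0.6244, 0.1596, 0.1094]), np.float64(0.0005921363033104624))
((226.28712463378906, 212.64996337890625), (41.43071746826172, 9.021977424621582), 7.352379322052002) ((281.68853759765625, 173.92623901367188), (8.0576810836792, 30.51054573059082), 5.19442892074585) (array([0.4336, 0.187 , 0.0892]), np.float64(0.0008594775103447447))
4.065853658536585
```

View pics/c3.png

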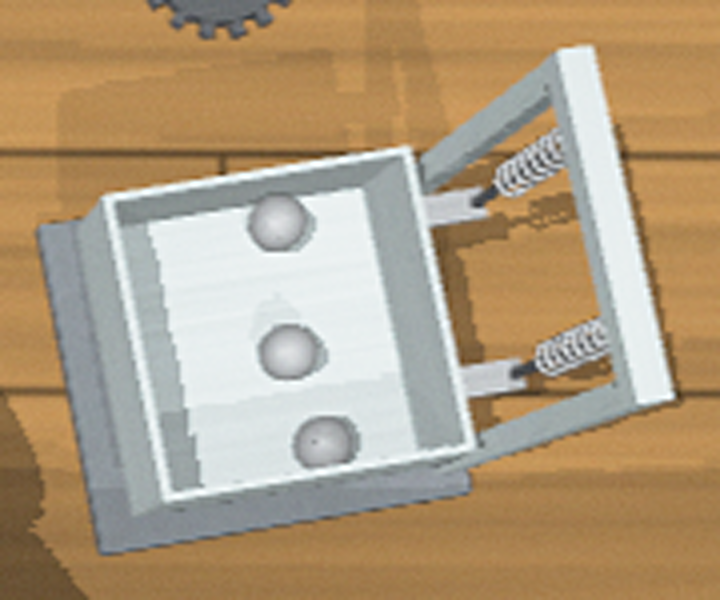

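View pics/c4.png

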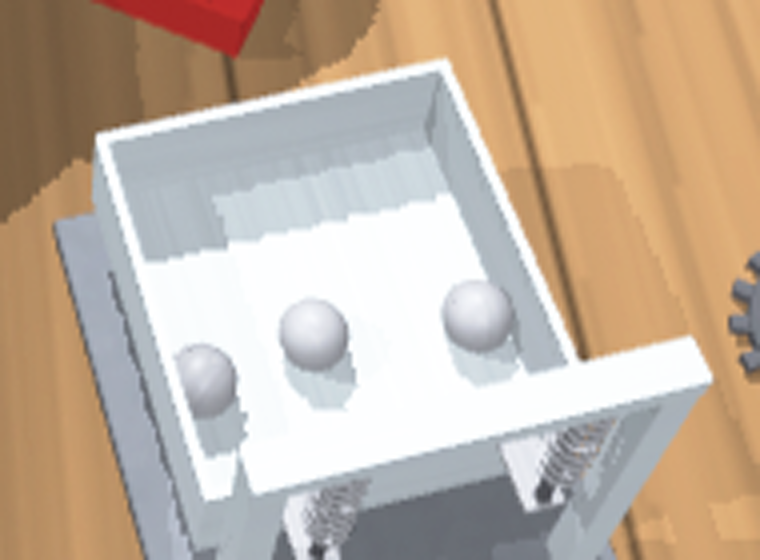

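```bash
python3 - <<'E'
from h import *
np.set_printoptions(precision=4,suppress=True)
# scoop in b30 (crop 260,60 x3.3): bar visible rows 335..446 centre
print(two((240.1,117.0),(260+380/3.3,60+391/3.3)))
print(two((360+107/4,70+199/4),(290+98/4,280+135/4)),two((360+408/4,70+150/4),(290+445/4,280+63/4)), "before:",two((360+120/4,70+182/4),(290+457/4,280+30/4)))
# scoop back top corners vs nose bottom, side, flat hypothesis
B=[plane("side",260+u/3.3,60+v/3.3,.045)for u,v in((314,385),(426,390))];print(B,np.linalg.norm(B[0]-B[1]))
im=cv2.imread("pics/c1.png");cv2.imwrite("pics/c5.png",cv2.resize(im[150:240,340:410],None,fx=6,fy=6,interpolation=cv2.INTER_CUBIC))
im=cv2.imread("pics/c2.png");cv2.imwrite("pics/c6.png",cv2.resize(im[95:165,205:295],None,fx=6,fy=6,interpolation=cv2.INTER_CUBIC))
E
```

```text
(array([0.6332, 0.1616, 0.0865]), np.float64(0.002543233735777841))
(array([ 0.5399, -0.1466,  0.1251]), np.float64(0.14771472412532555)) (array([ 0.5902, -0.2232,  0.2478]), np.float64(0.009218840260287938)) before: (array([ 0.6259, -0.1374,  0.1252]), np.float64(0.005361830415822811))
[array([0.602 , 0.2105, 0.045 ]), array([0.6782, 0.2005, 0.045 ])] 0.07682835584610728
```

View pics/c5.png

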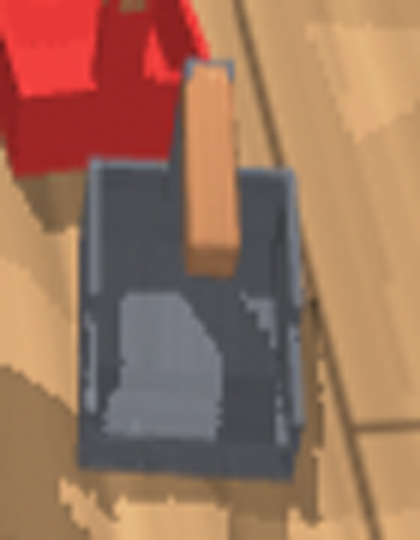

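View pics/c6.png

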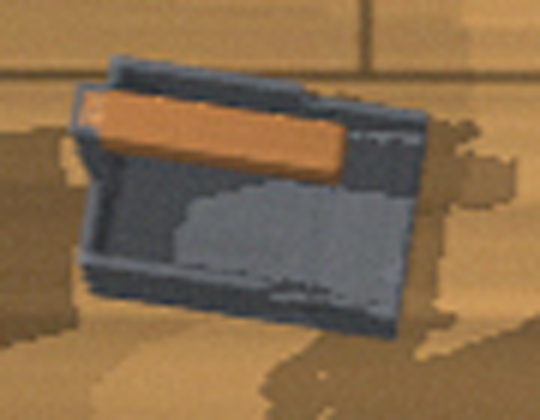

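```bash
python3 - <<'E'
from h import *
print(two((360+107/4,70+199/4),(290+445/4,280+63/4)),two((360+165/4,70+500/4),(290+98/4,280+135/4)))
arm.close_job()
E
```

```text
(array([ 0.62530641, -0.13791287,  0.09923064]), np.float64(0.004269357149352566)) (array([ 0.47014117, -0.16301086,  0.09975293]), np.float64(0.003301215767962051))
the job is handed in; nothing more can be done
```

The job is handed in: all three balls are in the pan, the pan is down on its stop, and the empty scoop stands upright on the bench clear of the scale. `close_job` gives no verdict, so this rests on my own checks. I finished at about 25 s of the 54 s.

**How it went:** The arm can't tilt the tool, so I gripped the rear end of the bar and carried the scoop over the pan. I then loosened the jaws in fine steps until the scoop swung nose-down in the grip and the balls rolled out. I tightened again and carried the scoop back to where it first stood. There I levelled it by dragging its lip on the bench, then released it.

**Last checks:**
- **Pan:** two views put the rim at 99–100 mm, against 126 mm empty, so it dropped about 25 mm. All three balls are visible in it.
- **Scoop:** it looks flat in both views, and the bar measures 86.5 mm high against 85.6 mm at the start.
- **Other scoop:** its bar is within 1 mm of its starting position.
- **Look-alikes:** the red scoops look unmoved in both views.

**What went wrong or disagreed:**
- The first loosening test, 15 mm above the bench, let the scoop drop flat and shift 12 mm. No balls were lost.
- When I set the scoop down, its lip pressed the bench at up to 57 N on the wrist sensor, under the 120 N wrist limit. It went through the scoop, so I don't expect the 40 N limit on the arm or gripper body to apply.
- One automatic bar measurement read 109 mm because the colour mask picked up a red scoop's bar behind it. A second measurement corrected it.

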